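# Cure printed brackets on both sides

## Robot

A 6-joint arm with a two-finger parallel gripper is mounted at the origin on the work surface. World frame = base frame: x ahead of the robot, y to its left, z up, the work surface at z = 0. Lengths are in m, angles in rad, forces in N, time in s.
With the tool pointing down it reaches from about 0.35 to 0.975 m from the base axis. Payload 4.9 kg.
Tool frame: the origin (TCP) lies at the very end of the fingers, on their centre line; the grasp point (between the pads) lies ctrl.hold_point_z behind it (ctrl.hold_point_z is the distance from the TCP to the grasp point, in m); z points along the fingers, y is the line along which they close (so a half turn about z gives the same grasp; the last joint's range is limited). The gripper opens to 85 mm and grips with 20 to 120 N. Pads are 22 mm wide; open, the fingers measure 114 mm over their backs; the gripper's body (76 mm by 85 mm) begins 54 mm behind the grasp point. The pads swing forward as they close: fully open they stand 13 mm farther back than shut.
Start: joints at [-1.247, 0.053, 1.613, -0, 1.476, -0.119], TCP at [0.268, -0.565, 0.231] pointing down, gripper open.
Joint ranges: [-3.01, 3.01], [-1.01, 2.22], [0.06, 2.58], [-1.02, 4.17], [0.09, 2.62], [-3.14, 3.14]. Speed limits (rad/s): [2.57, 2.57, 3.14, 3.14, 3.14, 3.14].

## Interface

Orientations are given as a rotation vector (axis times angle).
In Python, from station import ctrl gives the robot as it stands. The module is installed in compiled form; this text tells all that it offers.
- The arm moves only by the tool jog_arm, never from a script. Its argument "deltas" is a list of rows, each a list of 3 entries, a list of its own where there are three numbers: the closure, from -1 (fully open) to 1 (shut), then the shift along the world's x, y, z scaled (see below), then the turn, a rotation vector about the world's x, y, z scaled (see below). A call has 1 to 12 rows; each row is the pose to reach, as a shift and turn from the pose commanded when the call began, turning the shorter way round; what a row does not reach only later rows make up. The controller multiplies each number of a shift by 0.4 m and each number of a turn by 180 degrees. A row lasts 1/12 s, in which the tool goes at most 41.7 mm and 7.16 degrees, less where a joint would pass 70% of its speed; a pose out of reach is approached as far as the arm can. A call with a number of a shift or a turn outside -1 to 1 is refused whole. A call with a gripper value outside its range is refused whole. The fingers move at their own pace and stop on an object; "squeeze" is the grip in N (left out, the last holds). Time passes only in rows, so rows that repeat a pose let the fingers close. It gives the time, the measured TCP pose, the force, the opening and the grip force at its end, in the units of the state.
- ctrl.get_obs(): the state, without advancing time (a new reading comes with each control period).
- ctrl.get_image(name): name is "scene" or "top" or "wrist"; returns the picture (384x512x3 uint8, red, green, blue); there is no depth.
- ctrl.get_calibration(name): a dict with "K" (3x3 intrinsics, pixels), "extrinsics" (4x4, takes a point from world to camera coordinates). Camera axes: x right, y down, z forward; pixel columns grow to the right and rows downward; lengths in m; the calibration is good to about 2 mm. The wrist camera is an equidistant fisheye: a pixel r from the principal point sees the ray r / f radians off the axis. A picture is of the moment at which its call begins: read the wrist's pose just before it. get_calibration takes no time and is no camera call; for the wrist camera it gives the pose at the moment of the call.
- ctrl.finish_job(): hands the job in; it is judged then, once.
The state is a dict: "t": time; "q": joint angles; "dq": joint speeds; "effort": joint torques, N m; "tool_pos": TCP position; "tool_rot": TCP orientation; "contact_force": force on the tool from outside, world axes, zero at the start; "wrist_torque": the same for the moment, N m; "opening": finger opening in m; "grip_force": force on a finger pad.
Only numpy, scipy, OpenCV 4.12 (cv2) and the standard library are available. Lean on these libraries where they do the work, as an engineer would, in place of code of your own. Each camera call takes 0.05 s, during which the arm holds its last target. There are 200 camera calls.

## Task

Cure the L-shaped brackets on both sides: stand them all side by side in a straight row along the middle of the tray, not touching each other, toes towards the lamp bar, slide the tray fully home in the curing station and only then switch it on for the first pass. Then switch off, pull the tray right out, turn every bracket half round so that its flat side meets the lamp bar, and slide the tray fully home again and switch on, leaving the second pass running. Leave the other things on the counter where they are.

Things in the scene. Friction and masses are not known exactly. Their poses are not given: they have to be found in the camera images.
- station: black curing station fixed to the counter. Origin on the counter at the chamber's centre; x points inwards from the open mouth to the lamp bar (away from the robot), y to its left. Chamber 226 mm wide between clear side panes; the rear housing at x = +52 mm stops the tray. No floor: the tray slides on the counter. Tray fully home: its origin at this origin (within about 1 cm).
- mouth (a point): centre of the chamber's mouth on the counter, station x = -57 mm; axes as the station's. The chamber has a clear flat hood at 112 to 118 mm height. Two low guides (20 mm high) flare outwards from the mouth to station x = -95 mm.
- lamp (a point): middle of the flat front face of the white lamp bar inside the station, 38 mm beyond the station origin (x), 40 mm up; axes as the station's. The bar is 200 mm wide and spans heights 26 to 98 mm.
- switch (a joint): toggle switch lever on the plinth left (+y) of the station mouth, pivot at station x = -75, y = +175 mm, 57 mm high: 0 rad = off, leaning towards the robot (-x of the station); 1.0 rad = on, leaning away (+x). Stays where it is left; on above 0.8, off below 0.2.
- switch_tip (a point): centre of the 26 mm grey ball at the end of the switch lever, 70 mm from its pivot (the rod is 10 mm thick)
- tray: flat loose aluminium tray, 100 mm deep (x) x 220 wide (y), plate 6 mm thick with a 4 mm rim (top at 10 mm). Origin: centre of its underside; x points to the edge that enters the station first. A straight black handle, 14 mm wide (y), 35 mm high, runs from the near edge to x = -150 mm, ending in a crossbar 46 mm long, 16 mm thick. 0.5 kg.
- handle (a point): grip point on the tray's handle, 110 mm from the tray's centre towards the robot, 30 mm up; axes as the tray's
- bracket1: L-shaped grey plastic bracket, upright: 60 mm deep (x) x 46 wide (y) x 60 high. Upright part x from -30 to +4 mm, full height, dark round spot on its front near the top; toe: a low step on the front, 24 mm high, x from +4 to +30 mm. The side facing away from the toe is flat. Origin: centre of the underside; x points out through the toe, z up. 0.16 kg, heavy foot. May be absent.
- bracket2: L-shaped grey plastic bracket, upright: 60 mm deep (x) x 46 wide (y) x 60 high. Upright part x from -30 to +4 mm, full height, dark round spot on its front near the top; toe: a low step on the front, 24 mm high, x from +4 to +30 mm. The side facing away from the toe is flat. Origin: centre of the underside; x points out through the toe, z up. 0.16 kg, heavy foot. May be absent.
- bracket3: L-shaped grey plastic bracket, upright: 60 mm deep (x) x 46 wide (y) x 60 high. Upright part x from -30 to +4 mm, full height, dark round spot on its front near the top; toe: a low step on the front, 24 mm high, x from +4 to +30 mm. The side facing away from the toe is flat. Origin: centre of the underside; x points out through the toe, z up. 0.16 kg, heavy foot. May be absent.
- toe1 (a point): centre of the end face of the toe of bracket1 (12 mm up)
- toe2 (a point): centre of the end face of the toe of bracket2 (12 mm up)
- toe3 (a point): centre of the end face of the toe of bracket3 (12 mm up)
- flat1 (a point): centre of the flat side of bracket1, facing away from the toe (30 mm up)
- flat2 (a point): centre of the flat side of bracket2, facing away from the toe (30 mm up)
- flat3 (a point): centre of the flat side of bracket3, facing away from the toe (30 mm up)
- bottle: empty clear glass bottle with white twist cap, 68 mm diameter, 178 mm high, origin at its underside (bystander)
- clamp: wooden parallel clamp lying flat, 42 x 130 x 22 mm, origin at its underside (bystander)
- bin: red plastic open parts bin, 140 x 200 x 75 mm, origin at its underside (bystander)
- cover: clear acrylic turntable cover, 170 mm diameter, 92 mm high with its knob, origin at its underside (bystander)
- jar: jar with black cap, 72 mm diameter, 105 mm high, origin at its underside (bystander)
- scraper: spatula-like scraper lying flat, 200 mm long (bystander)
Mind the look-alikes: they are no part of the job. Leave any blue look-alike of the bracket1 alone. What is shaped like the bracket2 but blue is not meant.

How it is judged:
On the way, in this order (a step that is already met when the one before it is completed fails the run):
1. tray fully home with every bracket upright in the row, toe up close to the lamp bar, switch still off (x of tray in the frame of station between -0.012 and 0.02 m and angle between the x axis of tray and the x axis of station, either way round below 0.08 rad and x of bracket1 in the frame of tray between -0.018 and 0.018 m and y of bracket1 in the frame of tray between -0.105 and 0.105 m and z of bracket1 in the frame of tray between 0 and 0.012 m and angle between each of bracket1, bracket2, bracket3's own z axis and vertical below 0.12 rad and angle between the x axis of each of bracket1, bracket2, bracket3 and the x axis of station, either way round below 0.26 rad and x of each of toe1, toe2, toe3 in the frame of lamp above -0.028 m and x of bracket2 in the frame of tray between -0.018 and 0.018 m and y of bracket2 in the frame of tray between -0.105 and 0.105 m and z of bracket2 in the frame of tray between 0 and 0.012 m and x of bracket3 in the frame of tray between -0.018 and 0.018 m and y of bracket3 in the frame of tray between -0.105 and 0.105 m and z of bracket3 in the frame of tray between 0 and 0.012 m and horizontal distance between bracket1 and bracket2 above 0.05 m and horizontal distance between each of bracket1, bracket2 and bracket3 above 0.05 m and value of joint switch below 0.2 rad), for 0.2 s.
2. first pass: switched on with tray and brackets so (x of tray in the frame of station between -0.012 and 0.02 m and angle between the x axis of tray and the x axis of station, either way round below 0.08 rad and x of bracket1 in the frame of tray between -0.018 and 0.018 m and y of bracket1 in the frame of tray between -0.105 and 0.105 m and z of bracket1 in the frame of tray between 0 and 0.012 m and angle between each of bracket1, bracket2, bracket3's own z axis and vertical below 0.12 rad and angle between the x axis of each of bracket1, bracket2, bracket3 and the x axis of station, either way round below 0.26 rad and x of each of toe1, toe2, toe3 in the frame of lamp above -0.028 m and x of bracket2 in the frame of tray between -0.018 and 0.018 m and y of bracket2 in the frame of tray between -0.105 and 0.105 m and z of bracket2 in the frame of tray between 0 and 0.012 m and x of bracket3 in the frame of tray between -0.018 and 0.018 m and y of bracket3 in the frame of tray between -0.105 and 0.105 m and z of bracket3 in the frame of tray between 0 and 0.012 m and horizontal distance between bracket1 and bracket2 above 0.05 m and horizontal distance between each of bracket1, bracket2 and bracket3 above 0.05 m and value of joint switch above 0.8 rad), for 0.2 s.
3. switched off with the tray still home (x of tray in the frame of station between -0.012 and 0.02 m and angle between the x axis of tray and the x axis of station, either way round below 0.08 rad and value of joint switch below 0.2 rad), for 0.1 s.
4. tray pulled right out of the chamber, switch off (x of tray in the frame of station below -0.115 m and value of joint switch below 0.2 rad), for 0.1 s.
5. tray fully home again with every bracket turned, flat side up close to the lamp bar, switch still off (all of step 3 and x of bracket1 in the frame of tray between -0.018 and 0.018 m and y of bracket1 in the frame of tray between -0.105 and 0.105 m and z of bracket1 in the frame of tray between 0 and 0.012 m and angle between each of bracket1, bracket2, bracket3's own z axis and vertical below 0.12 rad and angle between the x axis of each of bracket1, bracket2, bracket3 and the x axis of station, either way round below 0.26 rad and x of each of flat1, flat2, flat3 in the frame of lamp above -0.028 m and x of bracket2 in the frame of tray between -0.018 and 0.018 m and y of bracket2 in the frame of tray between -0.105 and 0.105 m and z of bracket2 in the frame of tray between 0 and 0.012 m and x of bracket3 in the frame of tray between -0.018 and 0.018 m and y of bracket3 in the frame of tray between -0.105 and 0.105 m and z of bracket3 in the frame of tray between 0 and 0.012 m and horizontal distance between bracket1 and bracket2 above 0.05 m and horizontal distance between each of bracket1, bracket2 and bracket3 above 0.05 m), for 0.2 s.
At the end, for the whole second after the job is handed in: Switch on; tray home (12 mm, 0.08 rad); every bracket upright on the tray, within 18 mm of its centre line, 50 mm or more between centres, square to the station (0.26 rad), flat side within 28 mm of the lamp bar (x of tray in the frame of station between -0.012 and 0.02 m and angle between the x axis of tray and the x axis of station, either way round below 0.08 rad and x of bracket1 in the frame of tray between -0.018 and 0.018 m and y of bracket1 in the frame of tray between -0.105 and 0.105 m and z of bracket1 in the frame of tray between 0 and 0.012 m and angle between each of bracket1, bracket2, bracket3's own z axis and vertical below 0.12 rad and angle between the x axis of each of bracket1, bracket2, bracket3 and the x axis of station, either way round below 0.26 rad and x of each of flat1, flat2, flat3 in the frame of lamp above -0.028 m and x of bracket2 in the frame of tray between -0.018 and 0.018 m and y of bracket2 in the frame of tray between -0.105 and 0.105 m and z of bracket2 in the frame of tray between 0 and 0.012 m and x of bracket3 in the frame of tray between -0.018 and 0.018 m and y of bracket3 in the frame of tray between -0.105 and 0.105 m and z of bracket3 in the frame of tray between 0 and 0.012 m and horizontal distance between bracket1 and bracket2 above 0.05 m and horizontal distance between each of bracket1, bracket2 and bracket3 above 0.05 m and value of joint switch above 0.8 rad and linear speed of tray below 0.02 m/s); the robot touches nothing.
It fails at once if another thing on the counter is moved more than 4 cm (distance of any of bottle, clamp, bin, cover, jar, scraper from where it was at the start of the episode above 0.04 m).
Of bracket1, bracket2, bracket3 only 2 to 3 are there at a start; the rules pass over those that are not, and their reading is None.
At some moment in a run one of bracket1, bracket2, bracket3, tray may be knocked a few centimetres aside while the robot is not near it.
Once in a run the grip may slacken for a moment while it holds something.
It also fails if it takes over 210 s, if anything falls off the work surface, if the arm or the gripper's body presses on something with over 40 N, if the wrist force passes 120 N, or if a joint passes its speed limit or range.

## Working session

There is one attempt and no reset: what is moved stays moved. The work goes in short steps, Python scripts to look and compute and a tool call to move; the robot and the scene stay as the last step left them, time stands still between calls to the robot, and variables do not carry over. Pictures are saved under pics/ and viewed, at most 14 in all, crops included, and the job is handed in when it is done.

Besides the shell and the picture viewer there is one more tool, called after "Request:" by a JSON object that holds its "name" and its "arguments". jog_arm: Moves the arm, as the interface text tells. Its arguments: {"type":"object","properties":{"deltas":{"type":"array","items":{"type":"array"}},"squeeze":{"type":"number"}},"required":["deltas"]}

```bash
mkdir -p pics; cat > h.py <<'E'
import numpy as np, cv2
from station import ctrl
from scipy.spatial.transform import Rotation as R
def ray(name,u,v,cal=None):
    c=cal or ctrl.get_calibration(name); K=np.array(c["K"]);E=np.array(c["extrinsics"])
    x=(u-K[0,2])/K[0,0]; y=(v-K[1,2])/K[1,1]
    if name=="wrist":
        r=np.hypot(x,y); d=np.array([np.sin(r)*x/(r+1e-12),np.sin(r)*y/(r+1e-12),np.cos(r)])
    else: d=np.array([x,y,1.])
    Rm=E[:3,:3]; return -Rm.T@E[:3,3], Rm.T@d
def pt(name,u,v,z,cal=None):
    o,d=ray(name,u,v,cal); return (o+d*(z-o[2])/d[2]).round(4)
def proj(name,p,cal=None):
    c=cal or ctrl.get_calibration(name); K=np.array(c["K"]);E=np.array(c["extrinsics"])
    q=E[:3,:3]@np.array(p)+E[:3,3]
    if name=="wrist":
        r=np.hypot(q[0],q[1]);a=np.arctan2(r,q[2]);x,y=q[0]/r*a,q[1]/r*a
    else: x,y=q[0]/q[2],q[1]/q[2]
    return np.array([K[0,0]*x+K[0,2],K[1,1]*y+K[1,2]]).round(1)
def shot(name,f):
    im=cv2.cvtColor(ctrl.get_image(name),cv2.COLOR_RGB2BGR); cv2.imwrite(f"pics/{f}.png",im); return im
E
python3 - <<'E'
from h import *
for n in ("scene","top"):
    im=shot(n,n+"0"); c=ctrl.get_calibration(n); print(n,np.array(c["K"]).round(1).tolist(),np.array(c["extrinsics"]).round(3).tolist())
print(ctrl.get_obs(),ctrl.hold_point_z)
a=cv2.imread("pics/scene0.png");b=cv2.imread("pics/top0.png")
cv2.imwrite("pics/top0b.png",cv2.resize(b,(800,600),interpolation=cv2.INTER_CUBIC))
cv2.imwrite("pics/scene0b.png",cv2.resize(a,(800,600),interpolation=cv2.INTER_CUBIC))
E
```

```text
scene [[393.3, 0.0, 257.1], [0.0, 393.3, 191.3], [0.0, 0.0, 1.0]] [[0.841, 0.541, -0.008, -0.479], [0.42, -0.662, -0.621, -0.167], [-0.341, 0.519, -0.784, 1.719], [0.0, 0.0, 0.0, 1.0]]
top [[457.7, 0.0, 267.1], [0.0, 457.7, 198.0], [0.0, 0.0, 1.0]] [[0.005, -1.0, -0.012, 0.004], [-0.997, -0.004, -0.082, 0.567], [0.082, 0.013, -0.997, 1.407], [0.0, 0.0, 0.0, 1.0]]
{'t': 0.1, 'q': array([-1.24701298e+00,  5.33178077e-02,  1.61419706e+00,  7.11556239e-07,
        1.47602960e+00, -1.18996587e-01]), 'dq': array([ 0.00138838, -0.00010005, -0.00250084, -0.00035628, -0.00092163,
        0.00136175]), 'effort': array([ 9.12722899e-04, -3.94901419e+01, -3.71364212e+01, -1.20306067e-04,
        3.90368019e-03, -1.18892928e-05]), 'tool_pos': array([ 0.2675968 , -0.56416382,  0.23014514]), 'tool_rot': array([-3.06302208e+00, -6.89422912e-01,  3.12080432e-04]), 'contact_force': array([ 0.32444482, -0.55391362,  0.33593152]), 'wrist_torque': array([-0.03137877, -0.04131409, -0.02274839]), 'grip_force': 0.0, 'opening': 0.08539924584057006} 0.0187
```

View pics/top0b.png

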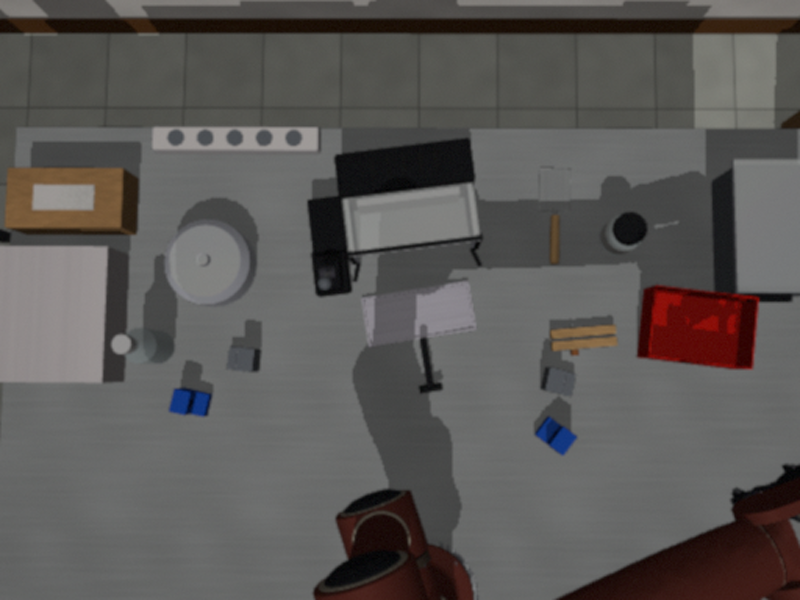

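View pics/scene0b.png

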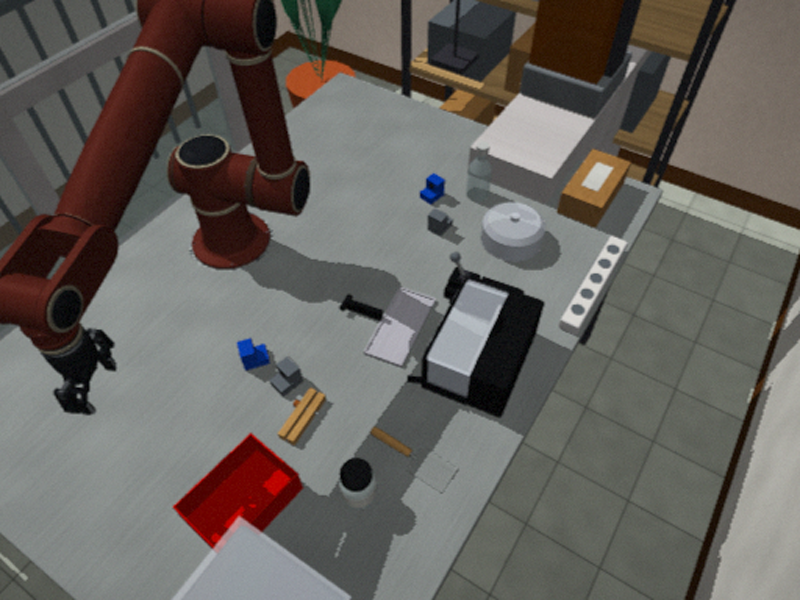

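The top view shows the tray at (418,312), the station at (410,210), and two grey brackets at (244,358) and (558,380). There are two blue look-alikes next to them, and the switch ball is at about (325,285). I see no third bracket. Next I'll zoom in for orientation.

```bash
python3 - <<'E'
from h import *
b=cv2.imread("pics/top0.png");a=cv2.imread("pics/scene0.png")
def crop(im,x,y,w,h,s):
    return cv2.resize(cv2.convertScaleAbs(im[y:y+h,x:x+w],alpha=1.5),(w*s,h*s),interpolation=cv2.INTER_NEAREST)
# 400x300 each
c=np.zeros((600,800,3),np.uint8)
c[:300,:400]=crop(b,135,210,50,37,8)[:300].copy() if 0 else cv2.resize(crop(b,135,210,50,37,8),(400,300),interpolation=cv2.INTER_NEAREST)
c[:300,400:]=cv2.resize(crop(b,335,225,48,36,8),(400,300),interpolation=cv2.INTER_NEAREST)
c[300:,:400]=cv2.resize(crop(b,190,80,132,99,3),(400,300),interpolation=cv2.INTER_NEAREST)
c[300:,400:]=cv2.resize(crop(b,210,160,132,99,3),(400,300),interpolation=cv2.INTER_NEAREST)
cv2.imwrite("pics/c1.png",c)
E
```

```text
(no output)
```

View pics/c1.png

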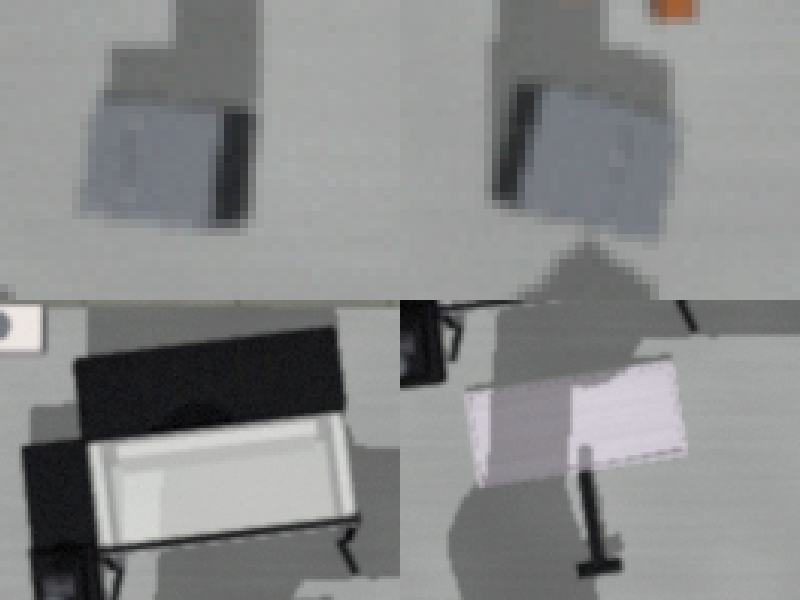

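Left bracket: flat side faces right, toe +y. Right bracket: flat side faces left, toe −y. The shadows agree with both. Next I'll measure.

```bash
python3 - <<'E'
from h import *
T="top"
L=pt(T,223,162.2,.115);Rr=pt(T,308.8,151.6,.115); d=L-Rr
print("hood front",L,Rr,np.linalg.norm(d),"yaw",np.arctan2(-d[0],d[1]))
m=(L+Rr)/2; print("mid",m)
for u,v in((224.6,178.5),(307,169.8)): print("guide tip",pt(T,u,v,.02))
im=cv2.imread("pics/top0.png").astype(int)
# tray: pinkish/white bright area
def corners(mask,name):
    n,l,s,c=cv2.connectedComponentsWithStats(mask.astype(np.uint8))
    i=1+np.argmax(s[1:,4]); cn=np.argwhere(l==i)[:,::-1].astype(np.float32)
    r=cv2.minAreaRect(cn); print(name,s[i],r); return cv2.boxPoints(r),l==i
b,g,r=im[...,0],im[...,1],im[...,2]
roi=np.zeros(b.shape,bool); roi[170:225,225:310]=1
tm=roi&((r-g>4)&(b-g>4))
bx,_=corners(tm,"tray")
P=[pt(T,u,v,.010) for u,v in bx]; print(np.array(P)); print("side",np.linalg.norm(P[0]-P[1]),np.linalg.norm(P[1]-P[2]),"ctr",np.mean(P,0))
roi[:]=0; roi[215:256,262:290]=1
hm=roi&(im.max(2)<40); ys,xs=np.nonzero(hm); print("handle bar px",[(y,xs[ys==y].min(),xs[ys==y].max()) for y in np.unique(ys)])
for nm,(x0,y0,x1,y1) in {"BL":(135,215,170,242),"BR":(335,230,378,256)}.items():
    roi[:]=0; roi[y0:y1,x0:x1]=1
    mk=roi&(b-r>8)&(b-r<40)&(b>50)
    bx,mm=corners(mk,nm); 
    for z in(.024,.06): print(nm,z,[pt(T,u,v,z)[:2].tolist() for u,v in bx])
# switch ball triangulate later
print(proj(T,[.6,0,0]))
E
```

```text
hood front [0.6651 0.1357 0.115 ] [ 0.6975 -0.1169  0.115 ] 0.25466943279475057 yaw 0.12756947792275833
mid [0.6813 0.0094 0.115 ]
guide tip [0.6286 0.1405 0.02  ]
guide tip [ 0.6572 -0.1186  0.02  ]
tray [288 194   4   3   5] ((289.1922607421875, 194.53843688964844), (1.1094005107879639, 3.605551242828369), 56.3099365234375)
[[ 0.578  -0.0574  0.01  ]
 [ 0.5844 -0.0668  0.01  ]
 [ 0.5815 -0.0688  0.01  ]
 [ 0.5751 -0.0593  0.01  ]]
side 0.01137189518066364 0.0035227829907617195 ctr [ 0.57975  -0.063075  0.01    ]
handle bar px [(np.int64(217), np.int64(270), np.int64(272)), (np.int64(218), np.int64(269), np.int64(272)), (np.int64(219), np.int64(270), np.int64(272)), (np.int64(220), np.int64(270), np.int64(272)), (np.int64(221), np.int64(270), np.int64(272)), (np.int64(222), np.int64(270), np.int64(273)), (np.int64(223), np.int64(270), np.int64(273)), (np.int64(224), np.int64(270), np.int64(273)), (np.int64(225), np.int64(270), np.int64(273)), (np.int64(226), np.int64(271), np.int64(273)), (np.int64(227), np.int64(271), np.int64(273)), (np.int64(228), np.int64(271), np.int64(274)), (
[... 800 characters left out ...]
p.int64(246), np.int64(271), np.int64(281)), (np.int64(247), np.int64(269), np.int64(281)), (np.int64(248), np.int64(269), np.int64(281)), (np.int64(249), np.int64(269), np.int64(278)), (np.int64(250), np.int64(269), np.int64(273))]
BL [157 224   1   1   1] ((157.0, 224.0), (0.0, 0.0), 0.0)
BL 0.024 [[0.4845, 0.3493], [0.4845, 0.3493], [0.4845, 0.3493], [0.4845, 0.3493]]
BL 0.06 [[0.4836, 0.3402], [0.4836, 0.3402], [0.4836, 0.3402], [0.4836, 0.3402]]
BR [355 239   2   1   2] ((355.5, 239.0), (1.0, 0.0), 180.0)
BR 0.024 [[0.4413, -0.2693], [0.4413, -0.2693], [0.4412, -0.2662], [0.4412, -0.2662]]
BR 0.06 [[0.4415, -0.2628], [0.4415, -0.2628], [0.4415, -0.2598], [0.4415, -0.2598]]
[269.3 188.4]
```

```bash
python3 - <<'E'
from h import *
T="top"
for nm,f,t in (("BL",[(162.7,222.7),(161.6,237.4)],[(148.1,221.7),(145.3,236.3)]),("BR",[(352.2,235.2),(350,249.6)],[(368,239.2),(366,253.6)])):
    F=np.array([pt(T,*p,.06) for p in f]);G=np.array([pt(T,*p,.024) for p in t])
    print(nm,"flat",F[:,:2].tolist(),"toe",G[:,:2].tolist(),"len",np.linalg.norm((F.mean(0)-G.mean(0))[:2]),"w",np.linalg.norm(F[0]-F[1]),np.linalg.norm(G[0]-G[1]))
    v=(G.mean(0)-F.mean(0))[:2]; print(" ctr",(F.mean(0)+G.mean(0))/2,"yaw",np.degrees(np.arctan2(v[1],v[0])))
P=np.array([pt(T,*p,.010) for p in((231.5,190.4),(299.8,179.8),(304.7,211.2),(236.4,221.7))])
print(P,[np.linalg.norm(P[i]-P[i-1]).round(4) for i in range(4)],P.mean(0)); d=P[0]-P[1];print("tray yaw",np.degrees(np.arctan2(-d[0],d[1])))
h=pt(T,275.2,248.3,.035);print("handle end",h,"handle near",pt(T,271,219,.035),"dist ctr",np.linalg.norm((h-P.mean(0))[:2]))
# ball: top (325,285)*.64, scene (455,257)*.64
im=cv2.imread("pics/top0.png");sc=cv2.imread("pics/scene0.png")
o=np.zeros((600,800,3),np.uint8)
o[:,:400]=cv2.resize(cv2.convertScaleAbs(im[160:205,190:220],alpha=2),(400,600),interpolation=0)
o[:,400:]=cv2.resize(cv2.convertScaleAbs(sc[150:210,275:315],alpha=1.5),(400,600),interpolation=0)
cv2.imwrite("pics/sw.png",o)
E
```

```text
BL flat [[0.4876, 0.3229], [0.4431, 0.3252]] toe [[0.4915, 0.3773], [0.4461, 0.3849]] len 0.05715422119143956 w 0.044559398559675355 0.04603172818828335
 ctr [0.467075 0.352575 0.042   ] yaw 86.53935135276006
BR flat [[0.4528, -0.2515], [0.4096, -0.2445]] toe [[0.4408, -0.3063], [0.3966, -0.2996]] len 0.05635381531005687 w 0.04376345507383982 0.0447049214293013
 ctr [ 0.42495  -0.275475  0.042   ] yaw -102.81553234237789
[[ 0.5921  0.1193  0.01  ]
 [ 0.6267 -0.0965  0.01  ]
 [ 0.5273 -0.1119  0.01  ]
 [ 0.4933  0.1027  0.01  ]] [np.float64(0.1002), np.float64(0.2186), np.float64(0.1006), np.float64(0.2173)] [0.55985 0.0034  0.01   ]
tray yaw 9.108915081715425
handle end [ 0.4115 -0.0195  0.035 ] handle near [ 0.5014 -0.0061  0.035 ] dist ctr 0.1501070701199647
```

View pics/sw.png

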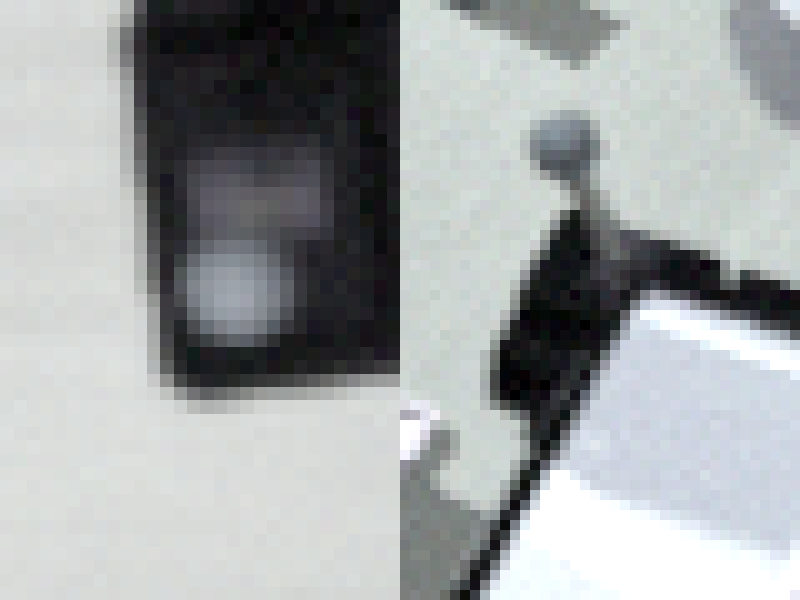

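The tray (100×218 mm, handle end 150 mm from its centre) and brackets match their stated sizes. The switch ball is at top (207.8,181.9) and scene (291.5,164.5). Next I'll cross-check the station pose and plan the first grasp.

```bash
cat >> h.py <<'E'
def tri(a,b):
    (o1,d1),(o2,d2)=ray(*a),ray(*b); A=np.stack([d1,-d2],1); s=np.linalg.lstsq(A,o2-o1,rcond=None)[0]
    p,q=o1+d1*s[0],o2+d2*s[1]; return (p+q)/2,np.linalg.norm(p-q)
def go(pos,psi,o=None):
    """scaled shift and turn from the present pose to TCP pos, tool down with yaw psi (deg)"""
    o=o or ctrl.get_obs(); c=R.from_rotvec(o["tool_rot"])
    t=R.from_euler("z",psi,degrees=True)*R.from_rotvec([np.pi,0,0])
    w=(t*c.inv()).as_rotvec(); print("shift",((np.array(pos)-o["tool_pos"])/.4).round(4).tolist(),"turn",(w/np.pi).round(4).tolist(),"rows",np.ceil(max(np.linalg.norm(np.array(pos)-o["tool_pos"])/.0417,np.degrees(np.linalg.norm(w))/7.16)))
def off(c,yaw,x,y):
    a=np.radians(yaw); return np.array([c[0]+x*np.cos(a)-y*np.sin(a),c[1]+x*np.sin(a)+y*np.cos(a)])
E
python3 - <<'E'
from h import *
b,e=tri(("top",207.3,181.4),("scene",291.0,164.0)); print("ball",b,e)
S=(.738,.0165)
for yaw in(6.5,7,7.5): print(yaw,"pivot",off(S,yaw,-.075,.175),"ball off",off(S,yaw,-.075-.0336,.175))
for p in ((351,269),(352,268)): print("blue top corner",pt("top",*p,.04))
print("clamp knob",pt("top",367,226,.02))
g=off((.425,-.2755),-102.8,-.013,0); print(g)
go([*g,.20],77.2)
E
```

```text
ball [0.60816439 0.18116291 0.11744502] 0.0011241159607296713
6.5 pivot [0.64367155 0.18188483] ball off [0.61028753 0.17808121]
7 pivot [0.6422319  0.18105538] ball off [0.60888235 0.17696057]
7.5 pivot [0.64079955 0.18021339] ball off [0.607487   0.17582771]
blue top corner [ 0.3503 -0.2503  0.04  ]
blue top corner [ 0.3534 -0.2534  0.04  ]
clamp knob [ 0.4817 -0.3046  0.02  ]
[ 0.42788013 -0.26282306]
shift [0.4007, 0.7534, -0.0754] turn [-0.0005, -0.0005, 0.2879] rows 9.0
```

Request:
{"name": "jog_arm", "arguments": {"deltas": [[-0.46,[0.4,0.753,-0.075],[0,0,0.288]],[-0.46,[0.4,0.753,-0.075],[0,0,0.288]],[-0.46,[0.4,0.753,-0.075],[0,0,0.288]],[-0.46,[0.4,0.753,-0.075],[0,0,0.288]],[-0.46,[0.4,0.753,-0.075],[0,0,0.288]],[-0.46,[0.4,0.753,-0.075],[0,0,0.288]],[-0.46,[0.4,0.753,-0.075],[0,0,0.288]],[-0.46,[0.4,0.753,-0.075],[0,0,0.288]],[-0.46,[0.4,0.753,-0.075],[0,0,0.288]],[-0.46,[0.4,0.753,-0.075],[0,0,0.288]],[-0.46,[0.4,0.753,-0.075],[0,0,0.288]],[-0.46,[0.4,0.753,-0.075],[0,0,0.288]]], "squeeze": 40}}

```text
t: 1.1
tool_pos: [0.4274, -0.2646, 0.2014]
tool_rot: [2.456, 1.958, -0.001]
contact_force: [-0.0, 0.1, -0.9]
opening: 0.0624
grip_force: 0.0
```

```bash
python3 - <<'E'
from h import *
cal=ctrl.get_calibration("wrist"); o=ctrl.get_obs(); print(o["q"],o["tool_pos"],o["opening"]); im=shot("wrist","w1"); t=shot("top","t1"); 
import pickle; pickle.dump(cal,open("w1.pkl","wb"))
cv2.imwrite("pics/w1b.png",cv2.convertScaleAbs(im,alpha=1.3))
for x,y in((-.03,0),(.03,0),(.004,0)):
    for z in ((.06,) if x<.03 else (.024,)): print(x,proj("wrist",[*off((.425,-.2755),-102.8,x,y),z],cal))
go([.428,-.263,.018],77.2)
E
```

```text
[-7.02221149e-01 -2.26089430e-01  1.92473930e+00 -6.22791634e-04
  1.44278603e+00 -4.77461322e-01] [ 0.42736583 -0.2646216   0.20136389] 0.062381126649632405
-0.03 [254.4 163.7]
0.03 [254.4 208.6]
0.004 [254.4 196.9]
shift [0.0019, 0.0048, -0.4586] turn [0.0001, -0.0, 0.0007] rows 5.0
```

View pics/w1b.png

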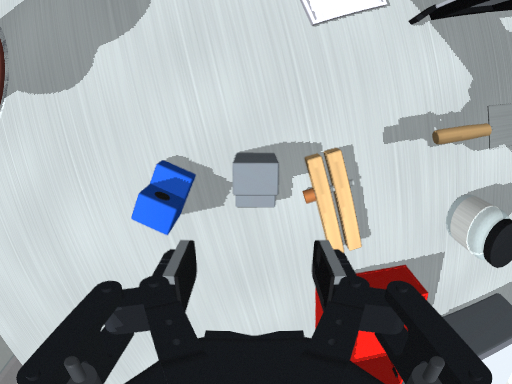

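The wrist view shows the grey bracket at columns 233–278, with the flat edge at row 163 and the toe end at row 208. Both are within 1 px of prediction, so I'll descend and grip.

Request:
{"name": "jog_arm", "arguments": {"deltas": [[-0.46,[0.002,0.005,-0.2],[0,0,0]],[-0.46,[0.002,0.005,-0.3],[0,0,0]],[-0.46,[0.002,0.005,-0.4],[0,0,0]],[-0.46,[0.002,0.005,-0.458],[0,0,0]],[-0.46,[0.002,0.005,-0.458],[0,0,0]],[-0.46,[0.002,0.005,-0.458],[0,0,0]],[1,[0.002,0.005,-0.458],[0,0,0]],[1,[0.002,0.005,-0.458],[0,0,0]],[1,[0.002,0.005,-0.458],[0,0,0]],[1,[0.002,0.005,-0.458],[0,0,0]],[1,[0.002,0.005,-0.458],[0,0,0]],[1,[0.002,0.005,-0.458],[0,0,0]]]}}

```text
t: 2.2
tool_pos: [0.4291, -0.2619, 0.0191]
tool_rot: [2.454, 1.959, 0.001]
contact_force: [1.0, -0.6, 4.3]
opening: 0.0457
grip_force: 45.4
```

```bash
python3 - <<'E'
from h import *
o=ctrl.get_obs(); print(o["tool_pos"],o["opening"],o["grip_force"])
T=(.5599,.0034); ty=9.1
c=off(T,ty,-.002,-.055); g=off(c,ty,-.013,0); print(c,g)
go([*g,.14],189.1); go([*g,.0262],189.1)
E
```

```text
[ 0.42912612 -0.2619035   0.01910353] 0.045704217798821736 45.409249663352966
[ 0.56662387 -0.05122408] [ 0.55378749 -0.05328013]
shift [0.3117, 0.5216, 0.3022] turn [-0.0002, 0.0007, 0.6216] rows 16.0
shift [0.3117, 0.5216, 0.0177] turn [-0.0002, 0.0007, 0.6216] rows 16.0
```

Request:
{"name": "jog_arm", "arguments": {"deltas": [[1,[0,0,0.1],[0,0,0]],[1,[0,0,0.2],[0,0,0]],[1,[0,0,0.3],[0,0,0]],[1,[0.04,0.08,0.3],[0,0,0.039]],[1,[0.08,0.14,0.3],[0,0,0.078]],[1,[0.12,0.2,0.3],[0,0,0.117]],[1,[0.15,0.26,0.3],[0,0,0.156]],[1,[0.18,0.32,0.3],[0,0,0.195]],[1,[0.22,0.38,0.3],[0,0,0.234]],[1,[0.26,0.44,0.3],[0,0,0.273]],[1,[0.29,0.49,0.3],[0,0,0.312]],[1,[0.31,0.52,0.3],[0,0,0.35]]]}}

```text
t: 3.2
tool_pos: [0.5535, -0.0512, 0.1384]
tool_rot: [1.057, 2.958, 0.001]
contact_force: [0.2, -0.3, -1.9]
opening: 0.0458
grip_force: 44.7
```

```bash
python3 - <<'E'
from h import *
o=ctrl.get_obs(); print(o["tool_pos"],o["opening"],o["grip_force"],o["q"])
go([.5538,-.0533,.14],189.1)
E
```

```text
[ 0.55346795 -0.05124909  0.13838405] 0.045768517025616906 44.70691680908203 [-2.26534659e-01 -3.62231200e-02  1.86164225e+00  6.29845840e-04
  1.31564012e+00 -1.11114994e+00]
shift [0.0008, -0.0051, 0.004] turn [-0.0002, 0.0001, 0.269] rows 7.0
```

Request:
{"name": "jog_arm", "arguments": {"deltas": [[1,[0,-0.005,0],[0,0,0.039]],[1,[0,-0.005,0],[0,0,0.078]],[1,[0,-0.005,0],[0,0,0.117]],[1,[0,-0.005,0],[0,0,0.156]],[1,[0,-0.005,0],[0,0,0.195]],[1,[0,-0.005,0],[0,0,0.234]],[1,[0,-0.005,0],[0,0,0.269]],[1,[0,-0.005,0],[0,0,0.269]],[1,[0,-0.005,-0.1],[0,0,0.269]],[1,[0,-0.005,-0.2],[0,0,0.269]],[1,[0,-0.005,-0.23],[0,0,0.269]],[1,[0,-0.005,-0.23],[0,0,0.269]]]}}

```text
t: 4.2
tool_pos: [0.5486, -0.0545, 0.0415]
tool_rot: [0.233, -3.123, -0.005]
contact_force: [-0.5, 0.3, -2.9]
opening: 0.0457
grip_force: 44.6
```

```bash
python3 - <<'E'
from h import *
o=ctrl.get_obs(); print(o["tool_pos"],o["opening"],o["grip_force"])
im=shot("top","t2"); a=cv2.imread("pics/top0.png")
print("tray area change",np.abs(im.astype(int)-a)[175:185,235:265].mean(), np.abs(im.astype(int)-a)[235:252,262:285].mean())
cv2.imwrite("pics/t2b.png",cv2.resize(cv2.convertScaleAbs(im[120:264,130:322],alpha=1.5),(768,576),interpolation=2))
go([.5538,-.0533,.026],189.1)
E
```

```text
[ 0.54858033 -0.05453766  0.04145469] 0.045715889995734164 44.56547677516937
tray area change 11.41 38.11594202898551
shift [0.007, 0.0045, -0.0463] turn [-0.0003, -0.0014, 0.003] rows 1.0
```

View pics/t2b.png

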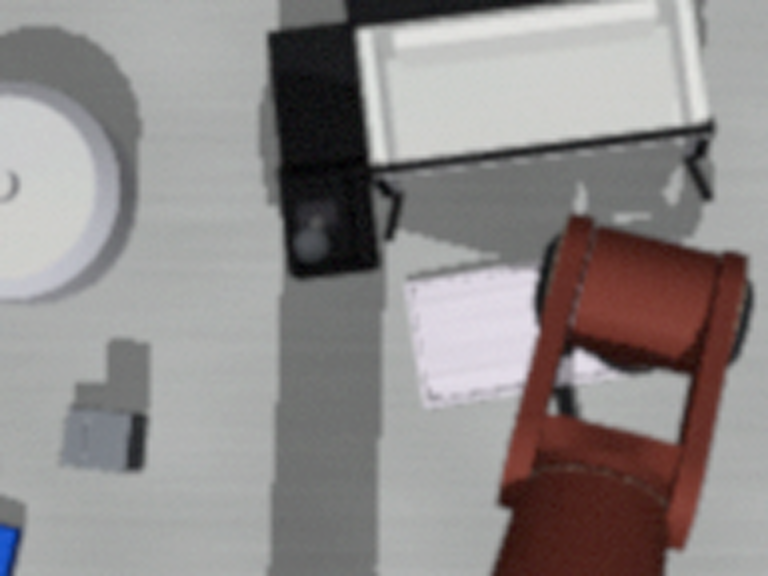

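The top view shows the tray where it was, with its left corners at (405,282) and (427,408) in the crop. I'll lower, release and lift.

Request:
{"name": "jog_arm", "arguments": {"deltas": [[1,[0.007,0.0045,-0.02],[0,0,0.003]],[1,[0.007,0.0045,-0.038],[0,0,0.003]],[1,[0.007,0.0045,-0.038],[0,0,0.003]],[1,[0.007,0.0045,-0.038],[0,0,0.003]],[-0.5,[0.007,0.0045,-0.038],[0,0,0.003]],[-0.5,[0.007,0.0045,-0.038],[0,0,0.003]],[-0.5,[0.007,0.0045,-0.038],[0,0,0.003]],[-0.5,[0.007,0.0045,-0.038],[0,0,0.003]],[-0.5,[0.007,0.0045,0.05],[0,0,0.003]],[-0.5,[0.007,0.0045,0.15],[0,0,0.003]],[-0.5,[0.007,0.0045,0.25],[0,0,0.003]],[-0.5,[0.007,0.0045,0.3],[0,0,0.003]]]}}

```text
t: 5.25
tool_pos: [0.5577, -0.0542, 0.1722]
tool_rot: [-0.25, 3.124, -0.004]
contact_force: [0.8, -0.7, 0.5]
opening: 0.0641
grip_force: 0.0
```

```bash
python3 - <<'E'
from h import *
o=ctrl.get_obs(); print(o["tool_pos"],o["opening"],o["q"])
g=off((.467,.3526),86.5,-.013,0); print(g); go([*g,.2],86.5); go([*g,.2],266.5)
E
```

```text
[ 0.55774918 -0.05424386  0.17223134] 0.06405321544578634 [-2.29765454e-01 -6.26206730e-02  1.82803326e+00  3.13286269e-05
  1.36812776e+00 -1.96058940e+00]
[0.46620637 0.33962425]
shift [-0.2289, 0.9847, 0.0694] turn [0.0026, 0.0013, -0.5704] rows 15.0
shift [-0.2289, 0.9847, 0.0694] turn [-0.0012, 0.0025, 0.4296] rows 11.0
```

Request:
{"name": "jog_arm", "arguments": {"deltas": [[-0.46,[-0.03,0.1,0.07],[0,0,-0.039]],[-0.46,[-0.06,0.2,0.07],[0,0,-0.078]],[-0.46,[-0.08,0.3,0.07],[0,0,-0.117]],[-0.46,[-0.1,0.4,0.07],[0,0,-0.156]],[-0.46,[-0.13,0.5,0.07],[0,0,-0.195]],[-0.46,[-0.15,0.6,0.07],[0,0,-0.234]],[-0.46,[-0.17,0.7,0.07],[0,0,-0.273]],[-0.46,[-0.19,0.8,0.07],[0,0,-0.312]],[-0.46,[-0.21,0.9,0.07],[0,0,-0.35]],[-0.46,[-0.229,0.985,0.07],[0,0,-0.389]],[-0.46,[-0.229,0.985,0.07],[0,0,-0.428]],[-0.46,[-0.229,0.985,0.07],[0,0,-0.467]]]}}

```text
t: 6.25
tool_pos: [0.4622, 0.3447, 0.1944]
tool_rot: [-1.818, -2.56, -0.003]
contact_force: [-0.2, -1.2, -0.1]
opening: 0.0623
grip_force: 0.0
```

Request:
{"name": "jog_arm", "arguments": {"deltas": [[-0.46,[0,0,0],[0,0,-0.039]],[-0.46,[0,0,0],[0,0,-0.078]],[-0.46,[0,0,0],[0,0,-0.103]],[-0.46,[0,0,0],[0,0,-0.103]],[-0.46,[0,0,0],[0,0,-0.103]]]}}

```text
t: 6.67
tool_pos: [0.4638, 0.3403, 0.1943]
tool_rot: [2.204, 2.238, 0.0]
contact_force: [0.1, 0.2, -1.1]
opening: 0.0624
grip_force: 0.0
```

```bash
cat > bl.py <<'E'
from h import *
import sys
def measure(c,yaw,n="w",cal=None,im=None):
    "grey-blue bracket seen in the wrist picture near expected centre c: print its outline box there"
    cal=cal or ctrl.get_calibration("wrist"); im=im if im is not None else shot("wrist",n); return cal,im
E
python3 - <<'E'
from h import *
o=ctrl.get_obs(); print(o["tool_pos"],o["opening"],o["q"])
cal=ctrl.get_calibration("wrist"); im=shot("wrist","w2")
C=(.467,.3526)
for x,z in((-.03,.06),(.03,.024)): print(x,[proj("wrist",[*off(C,86.5,x,y),z],cal) for y in(-.023,.023)])
u=proj("wrist",[*C,.03],cal).astype(int); print(im[u[1],u[0]])
cv2.imwrite("pics/w2b.png",cv2.convertScaleAbs(im,alpha=1.3)); t=shot("top","t3")
cv2.imwrite("pics/t3b.png",cv2.resize(cv2.convertScaleAbs(t[160:256,210:338],alpha=1.5),(512,384),interpolation=2))
cv2.imwrite("pics/wt.png",np.hstack([cv2.resize(cv2.imread("pics/w2b.png")[90:282,120:390],(400,284)),cv2.resize(cv2.imread("pics/t3b.png"),(379,284))]))
go([.466,.3396,.018],86.5)
E
```

```text
[0.46380506 0.34030705 0.19426028] 0.062413445753528744 [ 5.03656544e-01 -3.96671993e-02  1.76817846e+00  7.80299028e-06
  1.41285112e+00  4.88277951e-01]
-0.03 [array([278.5, 203.4]), array([232., 200.])]
0.03 [array([281.2, 138.5]), array([237.7, 135.2])]
[65 60 56]
shift [0.0054, -0.0015, -0.4406] turn [-0.0, 0.0001, -0.0241] rows 5.0
```

View pics/wt.png

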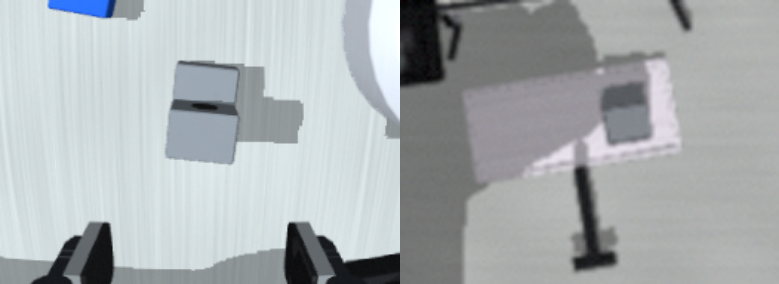

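The wrist view shows the bracket at (232–277, 197–200) on the flat edge and (241–281, 132–136) on the toe edge, about 2.5 mm further +y than predicted. The first bracket stands on the tray with its toe forward.

Request:
{"name": "jog_arm", "arguments": {"deltas": [[-0.46,[0.006,0.0045,-0.1],[0,0,-0.024]],[-0.46,[0.006,0.0045,-0.2],[0,0,-0.024]],[-0.46,[0.006,0.0045,-0.3],[0,0,-0.024]],[-0.46,[0.006,0.0045,-0.4],[0,0,-0.024]],[-0.46,[0.006,0.0045,-0.438],[0,0,-0.024]],[-0.46,[0.006,0.0045,-0.438],[0,0,-0.024]],[1,[0.006,0.0045,-0.438],[0,0,-0.024]],[1,[0.006,0.0045,-0.438],[0,0,-0.024]],[1,[0.006,0.0045,-0.438],[0,0,-0.024]],[1,[0.006,0.0045,-0.438],[0,0,-0.024]],[1,[0.006,0.0045,-0.438],[0,0,-0.024]],[1,[0.006,0.0045,-0.438],[0,0,-0.024]]]}}

```text
t: 7.77
tool_pos: [0.4667, 0.3424, 0.02]
tool_rot: [2.289, 2.151, 0.003]
contact_force: [-0.6, -0.1, -1.7]
opening: 0.0459
grip_force: 43.9
```

```bash
python3 - <<'E'
from h import *
o=ctrl.get_obs(); print(o["tool_pos"],o["opening"],o["grip_force"])
T=(.5599,.0034); ty=9.1
c=off(T,ty,-.002,.055); g=off(c,ty,-.013,0); print(c,g)
go([*g,.14],9.1)
t=cv2.imread("pics/t3.png")
cv2.imwrite("pics/t3c.png",cv2.resize(cv2.convertScaleAbs(t[170:218,225:313],alpha=1.5),(792,432),interpolation=0))
E
```

```text
[0.46673921 0.34242407 0.01996195] 0.04585027742440053 43.94246991025284
[0.54922648 0.05739144] [0.5363901  0.05533539]
shift [0.1741, -0.7177, 0.3001] turn [0.0001, 0.0006, -0.4297] rows 11.0
```

View pics/t3c.png

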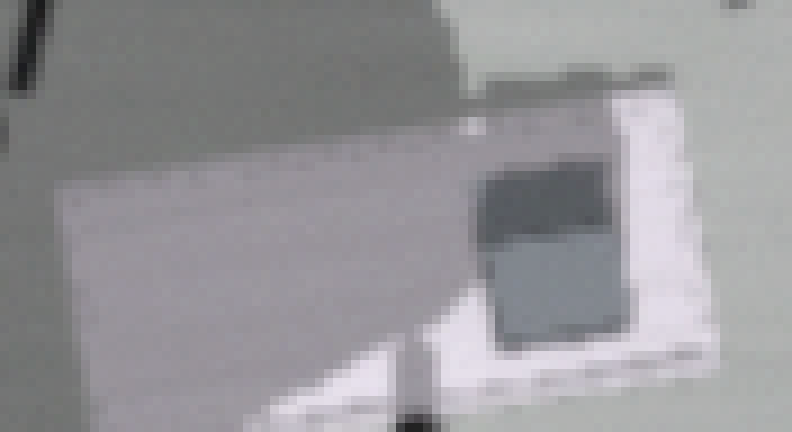

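The first bracket on the tray has its toe end at crop (478–605, 160–175) and its flat edge at (500–630, 330–345). I'll carry the second bracket over.

Request:
{"name": "jog_arm", "arguments": {"deltas": [[1,[0,0,0.1],[0,0,0]],[1,[0,0,0.2],[0,0,0]],[1,[0,0,0.3],[0,0,0]],[1,[0.02,-0.09,0.3],[0,0,-0.039]],[1,[0.04,-0.18,0.3],[0,0,-0.078]],[1,[0.06,-0.27,0.3],[0,0,-0.117]],[1,[0.08,-0.36,0.3],[0,0,-0.156]],[1,[0.1,-0.44,0.3],[0,0,-0.195]],[1,[0.12,-0.52,0.3],[0,0,-0.234]],[1,[0.14,-0.59,0.3],[0,0,-0.273]],[1,[0.16,-0.65,0.3],[0,0,-0.312]],[1,[0.174,-0.7,0.3],[0,0,-0.351]]]}}

```text
t: 8.77
tool_pos: [0.5362, 0.0601, 0.1393]
tool_rot: [3.079, 0.622, 0.001]
contact_force: [-0.5, 0.7, -2.2]
opening: 0.0457
grip_force: 43.9
```

```bash
python3 - <<'E'
from h import *
def P(x,y,z): return pt("top",225+x/9-.5,170+y/9-.5,z)
F=np.array([P(500,345,.066),P(630,330,.066)]);G=np.array([P(478,175,.03),P(605,160,.03)])
c=(F.mean(0)+G.mean(0))/2;v=G.mean(0)-F.mean(0);print("ctr",c,"yaw",np.degrees(np.arctan2(v[1],v[0])),np.linalg.norm(v[:2]))
d=c[:2]-np.array([.5599,.0034]);a=np.radians(9.1);print("in tray",d@[np.cos(a),np.sin(a)],d@[-np.sin(a),np.cos(a)])
print(ctrl.get_obs()["grip_force"]); go([.5364,.0554,.08],9.1)
E
```

```text
ctr [ 0.5674 -0.0518  0.048 ] yaw 6.617476916987556 0.061610469889459674
in tray -0.0013247217618155933 -0.05569142763705895
43.89826628146693
shift [0.0004, -0.0118, -0.1483] turn [0.0001, 0.0003, -0.0763] rows 2.0
```

Request:
{"name": "jog_arm", "arguments": {"deltas": [[1,[0,-0.012,0],[0,0,-0.038]],[1,[0,-0.012,0],[0,0,-0.076]],[1,[0,-0.012,-0.08],[0,0,-0.076]],[1,[0,-0.012,-0.16],[0,0,-0.076]],[1,[0,-0.012,-0.24],[0,0,-0.076]],[1,[0,-0.012,-0.265],[0,0,-0.076]],[1,[0,-0.012,-0.282],[0,0,-0.076]],[1,[0,-0.012,-0.282],[0,0,-0.076]],[1,[0,-0.012,-0.282],[0,0,-0.076]],[-0.5,[0,-0.012,-0.282],[0,0,-0.076]],[-0.5,[0,-0.012,-0.282],[0,0,-0.076]],[-0.5,[0,-0.012,-0.282],[0,0,-0.076]]]}}

```text
t: 9.77
tool_pos: [0.5367, 0.0573, 0.0271]
tool_rot: [3.13, 0.262, 0.003]
contact_force: [-0.3, -0.2, 0.0]
opening: 0.0639
grip_force: 0.0
```

Request:
{"name": "jog_arm", "arguments": {"deltas": [[-0.5,[0,0,0.05],[0,0,0]],[-0.5,[0,0,0.15],[0,0,0]],[-0.5,[0,0,0.25],[0,0,0]],[-0.5,[0,0,0.35],[0,0,0]],[-0.5,[-0.1,-0.1,0.4],[0,0,0]],[-0.5,[-0.2,-0.15,0.4],[0,0,0]],[-0.5,[-0.2,-0.15,0.4],[0,0,0]]]}}

```text
t: 10.35
tool_pos: [0.4548, -0.0041, 0.1885]
tool_rot: [3.129, 0.261, 0.005]
contact_force: [-0.1, -0.9, 0.2]
opening: 0.0643
grip_force: 0.0
```

```bash
python3 - <<'E'
from h import *
import pickle
o=ctrl.get_obs(); print(o["tool_pos"],o["opening"],o["q"])
cal=ctrl.get_calibration("wrist"); im=shot("wrist","w3"); pickle.dump(cal,open("w3.pkl","wb"))
cv2.imwrite("pics/w3b.png",cv2.resize(im,(800,600)))
E
```

```text
[ 0.45479133 -0.0040914   0.1885187 ] 0.06431521904219965 [-1.72265429e-01 -3.48147245e-01  2.04362228e+00 -9.84568459e-04
  1.44266278e+00  1.23190940e+00]
```

View pics/w3b.png

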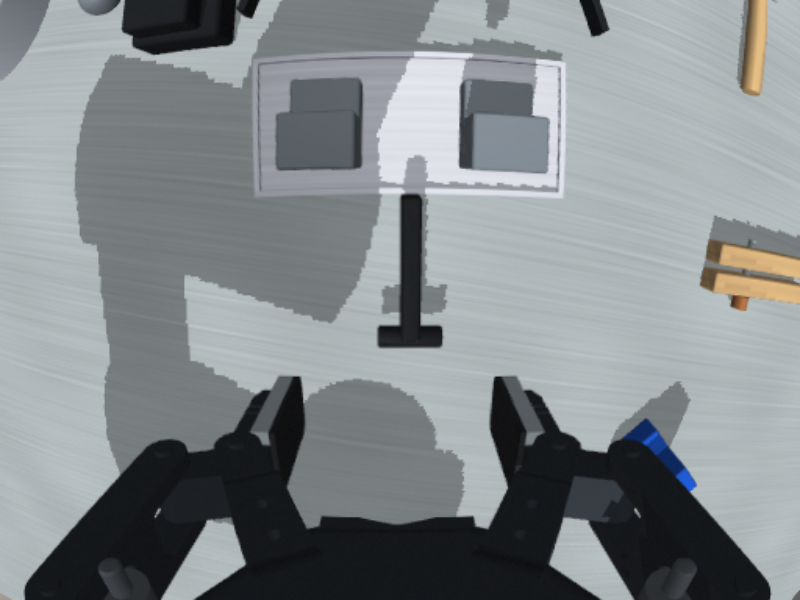

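The wrist view shows both brackets upright on the tray with toes forward, at (318,120) and (507,125). The tray corners are (253,60), (565,63), (563,196) and (255,197), and the crossbar is at (410,336).

```bash
python3 - <<'E'
from h import *
import pickle
cal=pickle.load(open("w3.pkl","rb"))
def P(x,y,z): return pt("wrist",x*.64-.2,y*.64-.2,z,cal)
Q=np.array([P(253,60,.01),P(565,63,.01),P(563,196,.01),P(255,197,.01)]); c=Q.mean(0)
print(Q,c,[np.linalg.norm(Q[i]-Q[i-1]).round(4) for i in range(4)])
d=(Q[0]-Q[1]+Q[3]-Q[2]);print("yaw",np.degrees(np.arctan2(-d[0],d[1])))
h=P(410,336,.035);print("crossbar",h,np.linalg.norm((h-c)[:2]),np.degrees(np.arctan2(c[1]-h[1],c[0]-h[0])))
for e in(((290,80),(361,79)),((463,81),(531,83))): 
    t=[P(*q,.03) for q in e]; m=np.mean(t,0)[:2]-c[:2]; a=np.radians(9.1); print("toe in tray",m@[np.cos(a),np.sin(a)],m@[-np.sin(a),np.cos(a)],np.linalg.norm(t[0]-t[1]))
g=off((.5599,.0034),9.1,-.122,0); print("grip",g); go([*g,.10],9.1); go([*g,.012],9.1)
S=np.array([.738,.018])
gh=off(S,7,-.122,0); print("grip home",gh); 
E
```

```text
[[ 0.5906  0.1208  0.01  ]
 [ 0.6268 -0.0957  0.01  ]
 [ 0.5307 -0.112   0.01  ]
 [ 0.4928  0.1044  0.01  ]] [0.560225 0.004375 0.01    ] [np.float64(0.0992), np.float64(0.2195), np.float64(0.0975), np.float64(0.2197)]
yaw 9.713251024940275
crossbar [ 0.4175 -0.0192  0.035 ] 0.14465893076474745 9.379301419034073
toe in tray 0.02697739381200568 0.05540565380096111 0.04609219022784662
toe in tray 0.027266682821257007 -0.055333888874043335 0.045245220742085
grip [ 0.43943552 -0.01589528]
shift [-0.0341, -0.0278, -0.2192] turn [0.0007, 0.0003, -0.0021] rows 3.0
shift [-0.0341, -0.0278, -0.4392] turn [0.0007, 0.0003, -0.0021] rows 5.0
grip home [0.61690937 0.00313194]
```

Request:
{"name": "jog_arm", "arguments": {"deltas": [[-0.46,[-0.034,-0.028,-0.1],[0,0,0]],[-0.46,[-0.034,-0.028,-0.2],[0,0,0]],[-0.46,[-0.034,-0.028,-0.3],[0,0,0]],[-0.46,[-0.034,-0.028,-0.4],[0,0,0]],[-0.46,[-0.034,-0.028,-0.435],[0,0,0]],[-0.46,[-0.034,-0.028,-0.435],[0,0,0]],[1,[-0.034,-0.028,-0.435],[0,0,0]],[1,[-0.034,-0.028,-0.435],[0,0,0]],[1,[-0.034,-0.028,-0.435],[0,0,0]],[1,[-0.034,-0.028,-0.435],[0,0,0]],[1,[-0.034,-0.028,-0.435],[0,0,0]],[1,[-0.034,-0.028,-0.435],[0,0,0]]], "squeeze": 60}}

```text
t: 11.4
tool_pos: [0.444, -0.0144, 0.0141]
tool_rot: [3.129, 0.262, 0.006]
contact_force: [-1.7, -1.2, 6.0]
opening: 0.0135
grip_force: 38.0
```

```bash
python3 - <<'E'
from h import *
import pickle
o=ctrl.get_obs(); print(o["tool_pos"],o["opening"],o["grip_force"],o["contact_force"])
cal=ctrl.get_calibration("wrist"); im=shot("wrist","w4"); pickle.dump(cal,open("w4.pkl","wb"))
cv2.imwrite("pics/w4b.png",cv2.resize(im[:240,40:460],(800,457),interpolation=2))
E
```

```text
[ 0.44402834 -0.01439425  0.01411017] 0.013496598701229278 38.03841948509216 [-1.67875071 -1.18642272  6.04936116]
```

View pics/w4b.png

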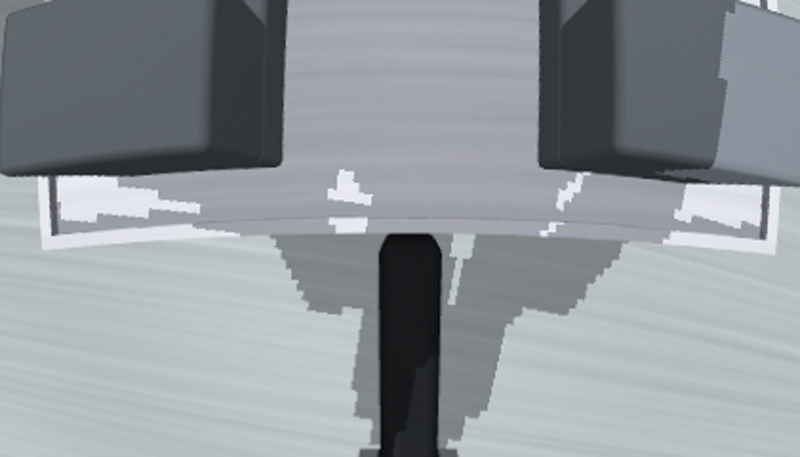

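The wrist view at this height shows only the tray and handle, gripped and straight. I'll refine the station pose from the top image.

```bash
python3 - <<'E'
from h import *
im=np.mean([cv2.imread(f"pics/{n}.png").astype(float) for n in("top0","t1")],0).mean(2)
for v in range(146,182,2): print(v,"L",''.join('%4d'%x for x in im[v,216:234]),"| R",''.join('%4d'%x for x in im[v,298:316]))
E
```

```text
146 L   19  19  19  21  47  94 131 145 138 120 111 118 129 134 139 145 145 145 | R  133 126 115 112 126 142 146 141 116  82  74  75  75  75  74  75  75  74
148 L   17  18  17  20  35  82 126 144 139 123 110 116 127 135 139 144 146 146 | R  133 128 117 112 120 137 145 141 119  86  72  74  75  76  75  75  74  75
150 L   18  17  18  19  28  78 123 142 143 129 111 113 125 134 139 145 145 146 | R  131 127 118 106 105 114 110  97  79  50  48  69  75  75  76  76  77  77
152 L   19  20  18  16  25  62 106 136 145 133 113 110 123 133 139 145 146 146 | R   46  42  35  30  27  29  27  24  24  25  39  63  74  74  75  74  76  77
154 L   18  20  17  19  21  48  96 132 145 136 117 110 119 131 139 144 146 145 | R   64  71  69  64  60  61  50  48  57  56  59  71  74  74  74  75  79  88
156 L   18  16  19  18  17  43  88 128 144 139 123 110 117 128 136 143 145 145 | R   73  75  72  67  62  52  20   5  24  53  71  74  75  76  80  88  93  94
158 L   17  16  17  17  17  28  80 124 142 142 128 111 115 127 135 138 138 140 | R   73  72  66  57  47  31   9  19  50  72  78  87  91  93  93  95  94  95
160 L   
[... 1007 characters left out ...]
| R  103 103 103 103 103 103 103 106 109 110 109 111 110 109 105 105 107 112
174 L   15   8   7  13  16  13  14  41  74  89  75  38  25  56  84  92  93  94 | R  112 111 111 111 111 111 111 112 111 111 112 111 112 112 111 112 112 113
176 L   14  11  10  10  13  15  14  31  60  78  66  30  28  66  92  95  94  95 | R  110 110 111 111 111 111 111 110 110 111 111 112 111 112 112 112 113 113
178 L   16  11   5  11  12  16  15  23  53  66  47  25  49  80  91  93  94  94 | R   81  94 109 110 112 111 112 112 111 112 112 113 113 112 113 112 113 114
180 L   15  13  10   9  16  15  12  17  49  71  70  68  78  90  92  92  93  92 | R  121 119 112 111 112 112 113 113 112 111 112 112 111 112 112 112 112 112
```

```bash
python3 - <<'E'
from h import *
for z in(.01,.02):
    a,b=pt("top",229,170.5,z),pt("top",302,160.5,z);c,d=pt("top",227,179,z),pt("top",306.2,169,z)
    for p,q,x in((a,b,-.057),(c,d,-.095)):
        e=p-q; y=np.arctan2(-e[0],e[1]); m=(p+q)/2; print(z,p,q,np.linalg.norm(e),"yaw",np.degrees(y),"S",off(m,np.degrees(y),-x,0))
E
```

```text
0.01 [0.6555 0.1279 0.01  ] [ 0.6883 -0.1035  0.01  ] 0.23371307194934562 yaw 8.06769622905604 S [0.72833587 0.02019955]
0.01 [0.6283 0.1339 0.01  ] [ 0.6612 -0.1168  0.01  ] 0.25284956001543685 yaw 7.476347360702183 S [0.73894237 0.02091111]
0.02 [0.6541 0.127  0.02  ] [ 0.6867 -0.1029  0.02  ] 0.23219984926782358 yaw 8.07077913692824 S [0.72683544 0.02005259]
0.02 [0.6271 0.1329 0.02  ] [ 0.6597 -0.1161  0.02  ] 0.25112498880039796 yaw 7.45895023361578 S [0.73759612 0.0207325 ]
```

```bash
python3 - <<'E'
from h import *
S=(.738,.021); y=7.5; o=ctrl.get_obs(); z=o["tool_pos"][2]
r=R.from_rotvec(o["tool_rot"]).as_matrix(); print("psi",np.degrees(np.arctan2(r[1,0],r[0,0])))
for x in(-.165,-.06,-.001): print(x,off(S,y,x-.117,0)); go([*off(S,y,x-.117,0),z],y)
E
```

```text
psi 9.55899553195806
-0.165 [ 0.45841255 -0.01580839]
shift [0.036, -0.0035, 0.0] turn [0.0003, 0.0012, -0.0114] rows 1.0
-0.06 [ 0.56251426 -0.00210314]
shift [0.2962, 0.0307, 0.0] turn [0.0003, 0.0012, -0.0114] rows 3.0
-0.001 [0.62100951 0.00559791]
shift [0.4425, 0.05, 0.0] turn [0.0003, 0.0012, -0.0114] rows 5.0
```

Request:
{"name": "jog_arm", "arguments": {"deltas": [[1,[0.01,-0.001,0],[0,0,-0.003]],[1,[0.022,-0.002,0],[0,0,-0.007]],[1,[0.036,-0.0035,0],[0,0,-0.0105]],[1,[0.056,-0.001,0],[0,0,-0.0105]],[1,[0.08,0.002,0],[0,0,-0.0105]],[1,[0.106,0.006,0],[0,0,-0.0105]],[1,[0.132,0.009,0],[0,0,-0.0105]],[1,[0.156,0.0125,0],[0,0,-0.0105]],[1,[0.176,0.015,0],[0,0,-0.0105]],[1,[0.19,0.017,0],[0,0,-0.0105]],[1,[0.198,0.018,0],[0,0,-0.0105]],[1,[0.2,0.018,0],[0,0,-0.0105]]]}}

```text
t: 12.45
tool_pos: [0.5194, -0.0073, 0.0135]
tool_rot: [3.134, 0.212, -0.015]
contact_force: [-20.3, -2.0, 23.1]
opening: 0.0127
grip_force: 65.0
```

```bash
python3 - <<'E'
from h import *
o=ctrl.get_obs(); print(o["tool_pos"],o["opening"],o["grip_force"],o["contact_force"])
im=shot("top","t5"); sc=shot("scene","s5")
A=cv2.resize(cv2.convertScaleAbs(im[130:220,205:325],alpha=1.5),(800,600),interpolation=2)
cv2.imwrite("pics/t5b.png",A)
E
```

```text
[ 0.51943031 -0.00730489  0.01351292] 0.012686776049850827 64.98501777648926 [-20.27250909  -2.03235795  23.13836508]
```

View pics/t5b.png

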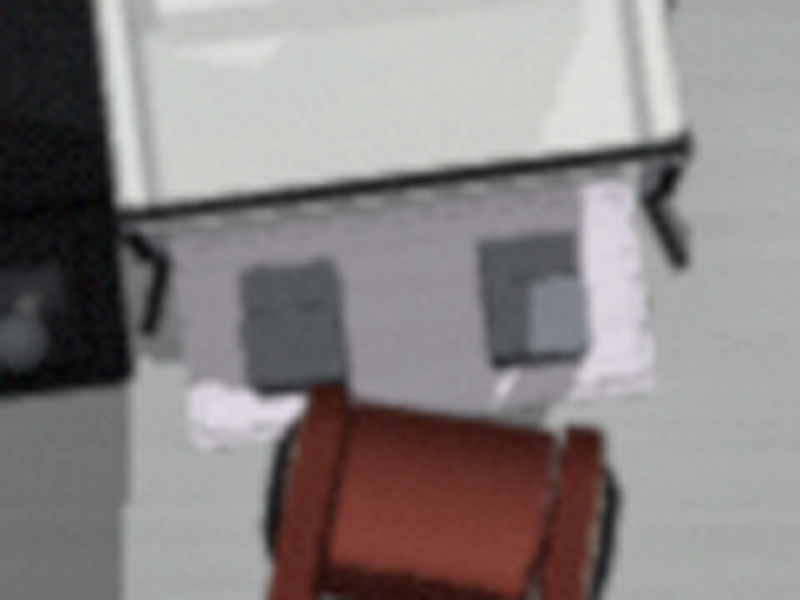

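The top view shows the tray front at the mouth, roughly centred and parallel: left corner (172,238) against the guide at (163,262), right corner (637,180) against (645,195). The forces are higher than expected, so I'll ease z and re-read.

Request:
{"name": "jog_arm", "arguments": {"deltas": [[1,[0,0,0.003],[0,0,0]],[1,[0,0,0.005],[0,0,0]],[1,[0,0,0.005],[0,0,0]]]}}

```text
t: 12.8
tool_pos: [0.5199, -0.0071, 0.0139]
tool_rot: [3.134, 0.212, -0.009]
contact_force: [-7.4, -2.5, 5.1]
opening: 0.0126
grip_force: 62.5
```

```bash
python3 - <<'E'
from h import *
o=ctrl.get_obs(); print(o["tool_pos"],o["opening"],o["grip_force"],o["contact_force"],o["wrist_torque"]); go([*off((.738,.021),7.5,-.118,0),.0155],7.5)
E
```

```text
[ 0.5198575  -0.00714685  0.01385444] 0.012644075984984496 62.48206973075867 [-7.41415103 -2.50499436  5.09219848] [-0.39982412  1.2684451   0.00277565]
shift [0.2529, 0.0319, 0.0041] turn [0.0003, -0.0019, -0.0013] rows 3.0
```

Request:
{"name": "jog_arm", "arguments": {"deltas": [[1,[0.01,0.001,0.003],[0,0,0]],[1,[0.025,0.003,0.003],[0,0,0]],[1,[0.045,0.006,0.003],[0,0,0]],[1,[0.065,0.008,0.003],[0,0,0]],[1,[0.085,0.011,0.003],[0,0,0]],[1,[0.105,0.0135,0.003],[0,0,0]],[1,[0.125,0.016,0.003],[0,0,0]],[1,[0.14,0.018,0.003],[0,0,0]],[1,[0.15,0.0195,0.003],[0,0,0]]]}}

```text
t: 13.55
tool_pos: [0.5799, 0.0011, 0.0142]
tool_rot: [-3.134, -0.211, 0.011]
contact_force: [-5.8, -1.7, 1.5]
opening: 0.0128
grip_force: 62.2
```

Request:
{"name": "jog_arm", "arguments": {"deltas": [[1,[0.01,0.001,0],[0,0,0]],[1,[0.025,0.003,0],[0,0,0]],[1,[0.04,0.005,0],[0,0,0]],[1,[0.055,0.007,0],[0,0,0]],[1,[0.07,0.009,0],[0,0,0]],[1,[0.08,0.0105,0],[0,0,0]],[1,[0.087,0.0115,0],[0,0,0]],[1,[0.087,0.0115,0],[0,0,0]]]}}

```text
t: 14.22
tool_pos: [0.615, 0.0058, 0.0142]
tool_rot: [-3.134, -0.211, 0.009]
contact_force: [-3.7, -0.9, -0.4]
opening: 0.0124
grip_force: 62.0
```

```bash
python3 - <<'E'
from h import *
o=ctrl.get_obs(); print(o["tool_pos"],o["opening"],o["grip_force"],o["contact_force"],o["tool_rot"]); go([*off((.738,.021),7.5,-.118,0),.0155],7.5)
im=shot("top","t6"); sc=shot("scene","s6")
cv2.imwrite("pics/ts6.png",np.vstack([cv2.resize(cv2.convertScaleAbs(im[110:200,205:325],alpha=1.5),(400,300),interpolation=2),cv2.resize(cv2.convertScaleAbs(sc[160:280,260:420],alpha=1.5),(400,300),interpolation=2)]))
E
```

```text
[0.61500572 0.00577624 0.01421737] 0.012368291257453715 61.97065472602844 [-3.72196518 -0.90316572 -0.39738836] [-3.13406841 -0.2112964   0.00877975]
shift [0.015, -0.0004, 0.0032] turn [-0.0, -0.0018, -0.0012] rows 1.0
```

View pics/ts6.png

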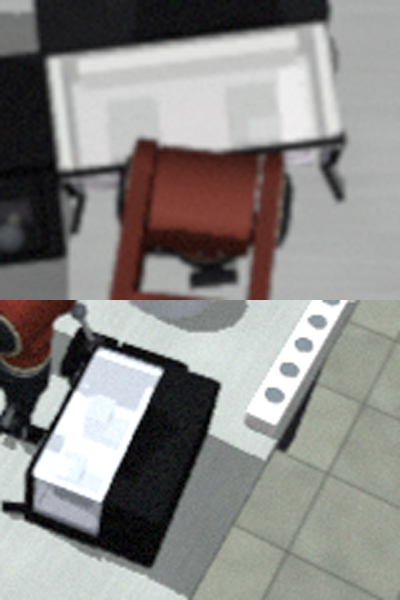

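The tray is in the chamber, with its back edge just behind the mouth bar at (80–330, 160–185). I'll push the rest until the stop is felt.

Request:
{"name": "jog_arm", "arguments": {"deltas": [[1,[0.006,0.001,0],[0,0,0]],[1,[0.012,0.0015,0],[0,0,0]],[1,[0.018,0.002,0],[0,0,0]],[1,[0.018,0.002,0],[0,0,0]]]}}

```text
t: 14.65
tool_pos: [0.6192, 0.0066, 0.0142]
tool_rot: [-3.133, -0.211, 0.021]
contact_force: [-17.7, -0.9, 9.1]
opening: 0.0126
grip_force: 63.3
```

Request:
{"name": "jog_arm", "arguments": {"deltas": [[1,[0.004,0.0005,0],[0,0,0]],[1,[0.004,0.0005,0],[0,0,0]],[1,[0.004,0.0005,0],[0,0,0]]]}}

```text
t: 14.9
tool_pos: [0.6192, 0.0066, 0.0142]
tool_rot: [-3.133, -0.211, 0.027]
contact_force: [-24.5, -2.7, 14.2]
opening: 0.0123
grip_force: 63.9
```

```bash
python3 - <<'E'
from h import *
o=ctrl.get_obs(); print(o["tool_pos"],o["contact_force"])
im=shot("top","t7")
cv2.imwrite("pics/t7b.png",cv2.resize(cv2.convertScaleAbs(im[110:185,210:310],alpha=1.5),(800,600),interpolation=2))
S=(.738,.021)
# expected pixels
for x,y,z in((-.05,.11,.01),(-.05,-.11,.01),(.027,.055,.03),(-.033,.055,.066),(.027,-.055,.03),(-.033,-.055,.066)): print((x,y,z),((proj("top",[*off(S,7.5,x,y),z])-[210,110]+.5)*8).round(0))
E
```

```text
[0.61920588 0.00659516 0.01415394] [-24.45669495  -2.66193365  14.18637939]
(-0.05, 0.11, 0.01) [168. 442.]
(-0.05, -0.11, 0.01) [718. 372.]
(0.027, 0.055, 0.03) [278. 224.]
(-0.033, 0.055, 0.066) [292. 357.]
(0.027, -0.055, 0.03) [556. 189.]
(-0.033, -0.055, 0.066) [578. 321.]
```

View pics/t7b.png

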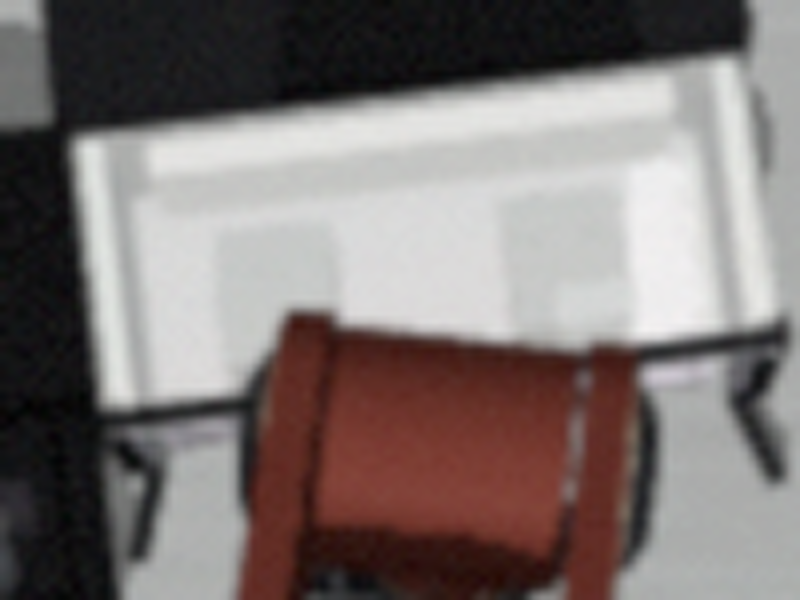

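The tray's back edge is at (168,445)–(718,375), which matches the predicted home pixels exactly. The toe ends match too. I'll release and withdraw upward.

Request:
{"name": "jog_arm", "arguments": {"deltas": [[1,[-0.008,-0.001,0],[0,0,0]],[0.2,[-0.008,-0.001,0],[0,0,0]],[0.2,[-0.008,-0.001,0],[0,0,0]],[0.2,[-0.008,-0.001,0],[0,0,0]],[0.2,[-0.008,-0.001,0],[0,0,0]],[0.2,[-0.02,-0.002,0.08],[0,0,0]],[0.2,[-0.05,-0.002,0.18],[0,0,0]],[0.2,[-0.08,-0.002,0.28],[0,0,0]],[0.2,[-0.1,0,0.36],[0,0,0]],[0.2,[-0.1,0,0.36],[0,0,0]],[1,[-0.1,0,0.36],[0,0,0]],[1,[-0.1,0,0.36],[0,0,0]]]}}

```text
t: 15.95
tool_pos: [0.586, 0.0067, 0.1593]
tool_rot: [3.134, 0.211, 0.001]
contact_force: [0.1, -0.3, -0.6]
opening: 0.0109
grip_force: 0.0
```

```bash
python3 - <<'E'
from h import *
o=ctrl.get_obs(); print(o["tool_pos"],o["opening"],o["q"])
S=(.738,.021)
for n,x,z in(("pre",-.19,.19),("down",-.155,.105),("on",-.032,.105)):
    p=off(S,7.5,x,.175); print(n,p); go([*p,z],7.5)
E
```

```text
[0.58601775 0.00673911 0.15932516] 0.010879957030949489 [-1.15505061e-01  1.50695512e-02  1.77404685e+00  1.16599069e-04
  1.35170382e+00  1.32097497e+00]
pre [0.52678339 0.16970287]
shift [-0.1481, 0.4074, 0.0767] turn [-0.0, 0.0002, -0.0011] rows 5.0
down [0.56148396 0.17427129]
shift [-0.0613, 0.4188, -0.1358] turn [-0.0, 0.0002, -0.0011] rows 5.0
on [0.68343168 0.19032601]
shift [0.2435, 0.459, -0.1358] turn [-0.0, 0.0002, -0.0011] rows 6.0
```

Request:
{"name": "jog_arm", "arguments": {"deltas": [[1,[-0.05,0.1,0.04],[0,0,0]],[1,[-0.1,0.2,0.06],[0,0,0]],[1,[-0.13,0.3,0.07],[0,0,0]],[1,[-0.15,0.4,0.07],[0,0,0]],[1,[-0.15,0.41,0.07],[0,0,0]],[1,[-0.12,0.415,0],[0,0,0]],[1,[-0.09,0.417,-0.07],[0,0,0]],[1,[-0.06,0.419,-0.135],[0,0,0]],[1,[-0.06,0.419,-0.135],[0,0,0]],[1,[-0.06,0.419,-0.135],[0,0,0]]]}}

```text
t: 16.78
tool_pos: [0.5597, 0.1737, 0.1014]
tool_rot: [3.134, 0.21, -0.012]
contact_force: [-0.2, 0.7, 0.0]
opening: -0.0001
grip_force: 0.0
```

Request:
{"name": "jog_arm", "arguments": {"deltas": [[1,[0.03,0.004,0],[0,0,0]],[1,[0.07,0.009,0],[0,0,0]],[1,[0.11,0.0145,0],[0,0,0]],[1,[0.15,0.02,0],[0,0,0]],[1,[0.18,0.024,0],[0,0,0]],[1,[0.205,0.027,0],[0,0,0]],[1,[0.22,0.029,0],[0,0,0]],[1,[0.225,0.03,0],[0,0,0]],[1,[0.225,0.03,0],[0,0,0]]]}}

```text
t: 17.53
tool_pos: [0.6476, 0.1854, 0.1067]
tool_rot: [3.133, 0.211, -0.02]
contact_force: [-18.2, -4.0, 10.4]
opening: 0.0001
grip_force: 9.3
```

```bash
python3 - <<'E'
from h import *
o=ctrl.get_obs(); p=o["tool_pos"]; print(p,o["contact_force"]); a=np.radians(7.5); d=p[:2]-[.738,.021]; print("st",d@[np.cos(a),np.sin(a)],d@[-np.sin(a),np.cos(a)])
sc=shot("scene","s8")
cv2.imwrite("pics/s8b.png",cv2.resize(cv2.convertScaleAbs(sc[110:230,230:390],alpha=1.5),(640,480),interpolation=2))
b=off((.738,.021),7.5,-.0414,.175); print("ball on expected px",((proj("scene",[*b,.118])-[230,110])*4))
E
```

```text
[0.64760646 0.18539749 0.10669584] [-18.20689044  -4.00680336  10.43660032]
st -0.06816203070294767 0.1747897706107117
ball on expected px [308. 238.]
```

View pics/s8b.png

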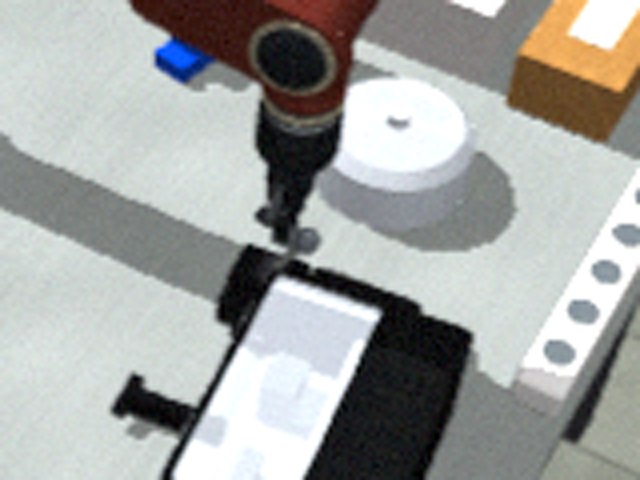

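The scene view shows the ball at (306,238), against (308,238) expected for on. I'll nudge it to the end stop to be sure.

Request:
{"name": "jog_arm", "arguments": {"deltas": [[1,[0.006,0.001,0],[0,0,0]],[1,[0.01,0.0015,0],[0,0,0]],[1,[0.01,0.0015,0],[0,0,0]],[1,[0.01,0.0015,0],[0,0,0]]]}}

```text
t: 17.92
tool_pos: [0.6479, 0.1854, 0.1066]
tool_rot: [3.131, 0.211, -0.034]
contact_force: [-30.1, -6.6, 18.0]
opening: 0.0003
grip_force: 15.8
```

```bash
cat >> h.py <<'E'
S=(.738,.021); SY=7.5
def inst(p):
    a=np.radians(SY); d=np.array(p[:2])-S; return np.array([d@[np.cos(a),np.sin(a)],d@[-np.sin(a),np.cos(a)]]).round(4)
E
python3 - <<'E'
from h import *
o=ctrl.get_obs(); p=o["tool_pos"]; print(p,o["contact_force"],inst(p))
for n,x,z in(("back",-.09,.105),("up",-.09,.2),("over",.03,.2),("down",.03,.108)):
    q=off(S,SY,x,.175); print(n); go([*q,z],SY)
E
```

```text
[0.64789636 0.18544361 0.10663807] [-30.0546017   -6.64700755  18.04913673] [-0.0679  0.1748]
back
shift [-0.0549, -0.0067, -0.0041] turn [0.0015, -0.0068, -0.0012] rows 1.0
up
shift [-0.0549, -0.0067, 0.2334] turn [0.0015, -0.0068, -0.0012] rows 3.0
over
shift [0.2425, 0.0324, 0.2334] turn [0.0015, -0.0068, -0.0012] rows 4.0
down
shift [0.2425, 0.0324, 0.0034] turn [0.0015, -0.0068, -0.0012] rows 3.0
```

The lever is hard against its stop, so the first pass is on. Now I'll go behind the ball to switch it off.

Request:
{"name": "jog_arm", "arguments": {"deltas": [[1,[-0.03,-0.004,0],[0,0,0]],[1,[-0.06,-0.008,0.02],[0,0,0]],[1,[-0.07,-0.009,0.12],[0,0,0]],[1,[-0.07,-0.009,0.22],[0,0,0]],[1,[-0.07,-0.009,0.24],[0,0,0]],[1,[0,0,0.24],[0,0,0]],[1,[0.1,0.013,0.24],[0,0,0]],[1,[0.19,0.025,0.24],[0,0,0]],[1,[0.2,0.026,0.24],[0,0,0]],[1,[0.2,0.026,0.16],[0,0,0]],[1,[0.2,0.026,0.08],[0,0,0]],[1,[0.2,0.026,0.05],[0,0,0]]]}}

```text
t: 18.92
tool_pos: [0.7337, 0.1967, 0.1211]
tool_rot: [3.134, 0.21, -0.009]
contact_force: [-1.6, -0.6, -1.6]
opening: 0.0003
grip_force: 0.0
```

```bash
python3 - <<'E'
from h import *
o=ctrl.get_obs(); p=o["tool_pos"]; print(p,o["contact_force"],inst(p))
for n,x in(("down",.01),("off",-.088)):
    q=off(S,SY,x,.175); print(n); go([*q,.110],SY)
E
```

```text
[0.73371189 0.19673254 0.12113665] [-1.5503847  -0.64169143 -1.58118489] [0.0187 0.1748]
down
shift [-0.0216, -0.0023, -0.0278] turn [0.0003, -0.0018, -0.001] rows 1.0
off
shift [-0.2645, -0.0343, -0.0278] turn [0.0003, -0.0018, -0.001] rows 3.0
```

Request:
{"name": "jog_arm", "arguments": {"deltas": [[1,[0,0,-0.015],[0,0,0]],[1,[0,0,-0.028],[0,0,0]],[1,[0,0,-0.028],[0,0,0]],[1,[-0.04,-0.005,-0.028],[0,0,0]],[1,[-0.08,-0.0105,-0.028],[0,0,0]],[1,[-0.12,-0.0155,-0.028],[0,0,0]],[1,[-0.16,-0.021,-0.028],[0,0,0]],[1,[-0.2,-0.026,-0.028],[0,0,0]],[1,[-0.23,-0.03,-0.028],[0,0,0]],[1,[-0.25,-0.0325,-0.028],[0,0,0]],[1,[-0.265,-0.0345,-0.028],[0,0,0]],[1,[-0.265,-0.0345,-0.028],[0,0,0]]]}}

```text
t: 19.92
tool_pos: [0.6297, 0.1836, 0.1155]
tool_rot: [-3.134, -0.211, -0.003]
contact_force: [0.2, -0.7, 0.4]
opening: -0.0002
grip_force: 0.0
```

Request:
{"name": "jog_arm", "arguments": {"deltas": [[1,[0,0,0],[0,0,0]],[1,[-0.003,0,0],[0,0,0]],[1,[-0.003,0,0],[0,0,0]]]}}

```text
t: 20.17
tool_pos: [0.6291, 0.1835, 0.1143]
tool_rot: [-3.134, -0.211, -0.001]
contact_force: [0.0, -0.3, 0.9]
opening: -0.0006
grip_force: 0.2
```

```bash
python3 - <<'E'
from h import *
o=ctrl.get_obs(); p=o["tool_pos"]; print(p,o["contact_force"],inst(p))
q=off(S,SY,-.06,.175); go([*q,.22],SY)
q=off(S,SY,-.119,0); go([*q,.22],SY)
E
```

```text
[0.62907245 0.18352228 0.11428024] [ 0.01329314 -0.2885629   0.93940222] [-0.0868  0.1753]
shift [0.0665, 0.0079, 0.2643] turn [-0.0, 0.0001, -0.001] rows 3.0
shift [-0.0226, -0.4451, 0.2643] turn [-0.0, 0.0001, -0.001] rows 5.0
```

Request:
{"name": "jog_arm", "arguments": {"deltas": [[1,[0.03,0.004,0],[0,0,0]],[1,[0.05,0.006,0.08],[0,0,0]],[1,[0.05,0.006,0.18],[0,0,0]],[1,[0.05,0.006,0.26],[0,0,0]],[0.2,[0.03,-0.1,0.26],[0,0,0]],[0.2,[0,-0.2,0.26],[0,0,0]],[0.2,[-0.02,-0.3,0.26],[0,0,0]],[0.2,[-0.023,-0.4,0.26],[0,0,0]],[0.2,[-0.023,-0.445,0.26],[0,0,0]],[0.2,[-0.023,-0.445,0.26],[0,0,0]]]}}

```text
t: 21.0
tool_pos: [0.6194, 0.0015, 0.2181]
tool_rot: [3.134, 0.203, -0.0]
contact_force: [0.8, 0.5, -0.7]
opening: 0.0337
grip_force: 0.0
```

```bash
python3 - <<'E'
from h import *
o=ctrl.get_obs(); p=o["tool_pos"]; print(p,o["opening"],inst(p))
im=shot("top","t9").astype(int); s=shot("scene","s9").astype(int)
a=cv2.imread("pics/top0.png").astype(int)
for n,x in(("off",-.1086),("on",-.0414)):
    w=[*off(S,SY,x,.175),.118]; 
    for c,i in(("top",im),("scene",s)):
        u=proj(c,w); k=u.round().astype(int); print(n,c,u,i[k[1]-1:k[1]+2,k[0]-1:k[0]+2].mean((0,1)).round(0))
print("ball patch diff vs start",np.abs(im-a)[176:188,200:216].mean().round(1))
g=im[150:190,198:218].sum(2)/3; r,c=np.unravel_index(np.argmax(cv2.blur(g[:,6:13],(3,3))),g[:,6:13].shape); print("brightest",r+150,c+204)
go([*off(S,SY,-.119,0),.0145],SY)
E
```

```text
[0.61941987 0.00153351 0.21808133] 0.033687866856450345 [-0.1201 -0.0038]
off top [207.4 181.5] [58. 54. 52.]
off scene [290.6 164. ] [68. 63. 59.]
on top [204.8 158.9] [14. 13. 12.]
on scene [307.  169.5] [141. 143. 138.]
ball patch diff vs start 12.3
brightest 181 207
shift [0.0012, 0.001, -0.5087] turn [-0.0002, -0.0001, -0.0006] rows 5.0
```

The switch is off: the ball is back at top (207,181). Now I'll check the handle's pose before gripping, in case it has been knocked.

```bash
cat >> h.py <<'E'
def handle(T,yaw,f):
    "dark shaft of the handle: lateral offset (tray frame) at several x, and the crossbar's far x"
    cal=ctrl.get_calibration("wrist"); im=shot("wrist",f).max(2)
    def s(x,y,z=.035):
        u=proj("wrist",[*off(T,yaw,x,y),z],cal).round().astype(int); return im[u[1],u[0]] if 0<=u[0]<512 and 0<=u[1]<384 else 255
    ys=np.arange(-.04,.0401,.001)
    for x in(-.08,-.1,-.115,-.13): 
        d=[y for y in ys if s(x,y)<50]; print("x",x,"dark y",(min(d).round(3),max(d).round(3),len(d)) if d else None)
    for y in(-.018,0,.018):
        d=[x for x in np.arange(-.19,-.12,.001) if s(x,y)<50]; print("bar y",y,(min(d).round(3),max(d).round(3)) if d else None)
E
python3 -c "
from h import *
handle(S,SY,'w10')"
```

```text
x -0.08 dark y (np.float64(-0.004), np.float64(0.008), 13)
x -0.1 dark y (np.float64(-0.004), np.float64(0.008), 13)
x -0.115 dark y (np.float64(-0.004), np.float64(0.008), 13)
x -0.13 dark y (np.float64(-0.005), np.float64(0.008), 14)
bar y -0.018 (np.float64(-0.154), np.float64(-0.142))
bar y 0 (np.float64(-0.154), np.float64(-0.121))
bar y 0.018 (np.float64(-0.154), np.float64(-0.142))
```

The handle shaft is centred and aligned with the station. I'll grip it.

Request:
{"name": "jog_arm", "arguments": {"deltas": [[0.2,[0.001,0.006,-0.1],[0,0,0]],[0.2,[0.001,0.006,-0.2],[0,0,0]],[0.2,[0.001,0.006,-0.3],[0,0,0]],[0.2,[0.001,0.006,-0.4],[0,0,0]],[0.2,[0.001,0.006,-0.48],[0,0,0]],[0.2,[0.001,0.006,-0.505],[0,0,0]],[0.2,[0.001,0.006,-0.505],[0,0,0]],[0.2,[0.001,0.006,-0.505],[0,0,0]],[1,[0.001,0.006,-0.505],[0,0,0]],[1,[0.001,0.006,-0.505],[0,0,0]],[1,[0.001,0.006,-0.505],[0,0,0]],[1,[0.001,0.006,-0.505],[0,0,0]]]}}

```text
t: 22.15
tool_pos: [0.6223, 0.0078, 0.0194]
tool_rot: [3.134, 0.21, 0.009]
contact_force: [0.1, 0.7, 6.9]
opening: 0.0127
grip_force: 60.5
```

Request:
{"name": "jog_arm", "arguments": {"deltas": [[1,[-0.008,-0.001,0.003],[0,0,0]],[1,[-0.02,-0.0025,0.003],[0,0,0]],[1,[-0.04,-0.005,0.003],[0,0,0]],[1,[-0.06,-0.008,0.003],[0,0,0]],[1,[-0.08,-0.0105,0.003],[0,0,0]],[1,[-0.1,-0.013,0.003],[0,0,0]],[1,[-0.12,-0.0155,0.003],[0,0,0]],[1,[-0.14,-0.018,0.003],[0,0,0]],[1,[-0.16,-0.021,0.003],[0,0,0]],[1,[-0.18,-0.0235,0.003],[0,0,0]],[1,[-0.195,-0.0255,0.003],[0,0,0]],[1,[-0.205,-0.027,0.003],[0,0,0]]]}}

```text
t: 23.15
tool_pos: [0.5404, -0.0033, 0.0195]
tool_rot: [3.134, 0.209, 0.013]
contact_force: [6.6, 0.4, 1.0]
opening: 0.0121
grip_force: 59.9
```

Request:
{"name": "jog_arm", "arguments": {"deltas": [[1,[-0.01,-0.0015,0],[0,0,0]],[1,[-0.025,-0.003,0],[0,0,0]],[1,[-0.045,-0.006,0],[0,0,0]],[1,[-0.065,-0.0085,0],[0,0,0]],[1,[-0.085,-0.011,0],[0,0,0]],[1,[-0.105,-0.014,0],[0,0,0]],[1,[-0.125,-0.0165,0],[0,0,0]],[1,[-0.145,-0.019,0],[0,0,0]],[1,[-0.165,-0.022,0],[0,0,0]],[1,[-0.18,-0.0235,0],[0,0,0]],[1,[-0.19,-0.025,0],[0,0,0]],[1,[-0.19,-0.025,0],[0,0,0]]]}}

```text
t: 24.15
tool_pos: [0.4638, -0.0133, 0.0193]
tool_rot: [3.133, 0.21, 0.01]
contact_force: [4.5, 0.3, 5.9]
opening: 0.0122
grip_force: 60.4
```

```bash
python3 - <<'E'
from h import *
o=ctrl.get_obs(); p=o["tool_pos"]; print(p,o["opening"],o["grip_force"],o["contact_force"],inst(p))
im=shot("top","t11")
E
```

```text
[ 0.46376951 -0.01331401  0.01930178] 0.01220920049907192 60.35632610321045 [4.53002172 0.30431583 5.88673153] [-0.2764  0.0018]
```

Request:
{"name": "jog_arm", "arguments": {"deltas": [[1,[0.003,0,0],[0,0,0]],[0.0,[0.003,0,0],[0,0,0]],[0.0,[0.003,0,0],[0,0,0]],[0.0,[0.003,0,0],[0,0,0]],[0.0,[0.003,0,0],[0,0,0]],[0.0,[0.003,0,0.08],[0,0,0]],[0.0,[0.003,0,0.18],[0,0,0]],[-0.46,[0.003,0,0.28],[0,0,0]],[-0.46,[0.003,0,0.38],[0,0,0]],[-0.46,[0.003,0,0.42],[0,0,0]],[-0.46,[0.003,0,0.42],[0,0,0]],[-0.46,[0.003,0,0.42],[0,0,0]]]}}

```text
t: 25.2
tool_pos: [0.4632, -0.013, 0.1859]
tool_rot: [3.134, 0.211, 0.002]
contact_force: [-0.1, -0.4, -0.5]
opening: 0.0625
grip_force: 0.0
```

```bash
cat >> h.py <<'E'
def brk(T,yaw,f,z):
    "bracket blobs on the tray in the wrist view: bird's-eye warp at height z in the tray frame, then colour mask"
    cal=ctrl.get_calibration("wrist"); im=shot("wrist",f); out=[]
    xs=np.arange(.07,-.0701,-.001); ys=np.arange(.12,-.1201,-.001)
    m=np.array([[proj("wrist",[*off(T,yaw,x,y),z],cal) for y in ys] for x in xs],np.float32)
    w=cv2.remap(im,m[...,0],m[...,1],cv2.INTER_LINEAR); return w   # 1 mm per pixel; row r -> x=.07-r mm, col c -> y=.12-c mm
E
python3 - <<'E'
from h import *
o=ctrl.get_obs(); print(o["tool_pos"],o["q"])
T=off(S,SY,-.160,.002); print(T)
handle(T,SY,'w11')
w=brk(T,SY,'w11b',.01)
for r in range(0,141,10): print(r,' '.join('%3d,%3d,%3d'%tuple(w[r,c]) for c in range(5,236,10)))
E
```

```text
[ 0.46321609 -0.01296313  0.1858501 ] [-1.88736159e-01 -3.20407973e-01  2.02693729e+00 -9.18056651e-05
  1.43371029e+00  1.24779772e+00]
[0.57910777 0.0020987 ]
x -0.08 dark y (np.float64(-0.005), np.float64(0.007), 13)
x -0.1 dark y (np.float64(-0.006), np.float64(0.006), 13)
x -0.115 dark y (np.float64(-0.006), np.float64(0.006), 13)
x -0.13 dark y (np.float64(-0.006), np.float64(0.006), 13)
bar y -0.018 (np.float64(-0.153), np.float64(-0.141))
bar y 0 (np.float64(-0.153), np.float64(-0.121))
bar y 0.018 (np.float64(-0.153), np.float64(-0.14))
0 135,134,127 186,185,176 127,126,120 127,125,120 127,126,120 125,124,118 124,123,118 123,122,117 122,121,116 125,123,117 125,124,118 126,125,119 125,124,119 185,184,176 184,182,174 183,181,173 182,180,171 123,122,116 124,122,116 182,181,173 182,181,172 184,182,173 185,183,175 183,181,173
10 182,180,172 131,129,123 125,124,118 127,126,119 126,124,119 123,122,116 125,124,117 125,123,117 123,122,116 122,121,115 121,120,114 122,121,116 127,125,120 187,185,177 187,186,178 184,183,174 164,163,155 126,124,118 154,152,145 185,184,176 186,184,176 185
[... 3120 characters left out ...]
,226,224 234,226,224 234,225,223 232,224,222 231,224,222 231,222,220 230,221,220 230,220,218 228,219,217 185,183,175
130 122,121,116 119,118,113 121,119,114 122,121,115 124,123,116 127,125,120 128,127,120 125,124,118 125,124,119 125,123,118 186,184,176  35, 32, 30  32, 30, 27 185,183,175 188,185,176 186,184,175 188,186,178 187,186,178 184,182,174 183,181,173 181,179,172 182,180,172 180,178,171 182,179,171
140 122,122,115 122,122,116 119,118,113 120,119,113 127,126,120 131,130,124 128,126,121 128,127,121 126,125,120 126,124,119 189,187,178  34, 32, 30  31, 30, 27 188,186,177 187,185,176 186,184,176 185,183,175 185,184,174 186,184,176 185,184,176 179,178,170 183,180,172 183,181,173 182,180,172
```

```bash
cat >> h.py <<'E'
def ext(T,yaw,f,zs=(.006,.03,.066)):
    cal=ctrl.get_calibration("wrist"); E=np.array(cal["extrinsics"]); c=-E[:3,:3].T@E[:3,3]
    a=np.radians(yaw); d=c[:2]-np.array(T); print("camera in tray",d@[np.cos(a),np.sin(a)],d@[-np.sin(a),np.cos(a)],c[2])
    for z in zs:
        w=brk(T,yaw,f,z).astype(int); m=((w[...,1]-w[...,2]>=4)&(w.max(2)<175)).astype(np.uint8); m=cv2.morphologyEx(m,cv2.MORPH_OPEN,np.ones((5,5),np.uint8))
        n,l,s,ce=cv2.connectedComponentsWithStats(m)
        for i in range(1,n):
            if s[i,4]>600:
                rr=[np.nonzero(l[:,k]==i)[0] for k in range(s[i,0]+12,s[i,0]+s[i,2]-12)]
                lo=np.median([70-q.max() for q in rr]); hi=np.median([70-q.min() for q in rr])
                rr=[np.nonzero(l[k]==i)[0] for k in range(int(70-lo)-14,int(70-lo)-8)]
                print("z",z,"y",120-s[i,0]-s[i,2],120-s[i,0],"x near",lo,"far",hi,"near part y",np.median([120-q.max() for q in rr]),np.median([120-q.min() for q in rr]), "slope",np.polyfit(range(0,s[i,2]-24),[70-np.nonzero(l[:,k]==i)[0].max() for k in range(s[i,0]+12,s[i,0]+s[i,2]-12)],1)[0].round(3))
E
python3 -c "
from h import *
ext(off(S,SY,-.160,.002),SY,'w12')"
```

```text
camera in tray -0.040647956731392626 0.0014049272572122348 0.3254268210797537
z 0.006 y -110 111 x near 50.0 far 70.0 near part y -70.5 108.0 slope 0.0
z 0.006 y 20 120 x near -70.0 far -53.0 near part y 21.0 120.0 slope -0.0
z 0.006 y 34 96 x near -31.0 far 31.0 near part y 40.0 96.0 slope -0.014
z 0.006 y -98 -35 x near -34.0 far 30.0 near part y -96.0 -35.0 slope 0.019
z 0.03 y -102 103 x near 43.0 far 64.0 near part y -63.0 99.0 slope 0.0
z 0.03 y 19 120 x near -70.0 far -52.0 near part y 20.0 120.0 slope -0.0
z 0.03 y 31 89 x near -32.0 far 26.0 near part y 37.0 89.0 slope -0.002
z 0.03 y -90 -32 x near -34.0 far 25.0 near part y -89.0 -33.0 slope 0.0
z 0.066 y -26 89 x near 33.0 far 52.0 near part y -6.0 86.0 slope 0.0
z 0.066 y -89 -29 x near 33.0 far 41.0 near part y -55.0 -43.0 slope 0.0
z 0.066 y 17 120 x near -70.0 far -50.0 near part y 18.5 120.0 slope 0.0
z 0.066 y 28 78 x near -33.0 far 17.0 near part y 32.0 78.0 slope -0.005
z 0.066 y -79 -28 x near -35.0 far 17.0 near part y -78.0 -29.0 slope 0.0
```

Both brackets are straight: left centre (−3.5, +55) mm and right centre (−5, −55) mm in the tray frame. I'll grasp the left one.

```bash
python3 - <<'E'
from h import *
T=off(S,SY,-.160,.002)
g=off(T,SY,-.0165,.055); print(g); go([*g,.14],SY); go([*g,.0255],SY)
print("place L",off(T,SY,.010,.055),"grasp R",off(T,SY,-.018,-.055),"place R",off(T,SY,.010,-.055))
E
```

```text
[0.55556999 0.05447448]
shift [0.2346, 0.1679, -0.1072] turn [-0.0003, -0.0014, -0.0011] rows 3.0
shift [0.2346, 0.1679, -0.3935] turn [-0.0003, -0.0014, -0.0011] rows 5.0
place L [0.58184328 0.05793343] grasp R [ 0.5684407  -0.05478024] place R [ 0.59620116 -0.05112551]
```

Request:
{"name": "jog_arm", "arguments": {"deltas": [[-0.46,[0.1,0.07,0],[0,0,0]],[-0.46,[0.18,0.13,-0.05],[0,0,0]],[-0.46,[0.235,0.168,-0.1],[0,0,0]],[-0.46,[0.235,0.168,-0.1],[0,0,0]],[-0.46,[0.235,0.168,-0.1],[0,0,0]],[-0.46,[0.235,0.168,-0.18],[0,0,0]],[-0.46,[0.235,0.168,-0.26],[0,0,0]],[-0.46,[0.235,0.168,-0.34],[0,0,0]],[-0.46,[0.235,0.168,-0.39],[0,0,0]],[-0.46,[0.235,0.168,-0.39],[0,0,0]],[-0.46,[0.235,0.168,-0.39],[0,0,0]],[1,[0.235,0.168,-0.39],[0,0,0]]], "squeeze": 40}}

```text
t: 26.45
tool_pos: [0.5583, 0.0539, 0.0317]
tool_rot: [3.134, 0.21, 0.005]
contact_force: [0.6, 1.3, -0.2]
opening: 0.0517
grip_force: 0.0
```

Request:
{"name": "jog_arm", "arguments": {"deltas": [[1,[0,0,0],[0,0,0]],[1,[0,0,0],[0,0,0]],[1,[0,0,0],[0,0,0]],[1,[0,0,0],[0,0,0]]]}}

```text
t: 26.78
tool_pos: [0.559, 0.054, 0.0323]
tool_rot: [3.134, 0.211, 0.007]
contact_force: [-1.5, -0.9, 7.6]
opening: 0.0453
grip_force: 42.9
```

```bash
python3 - <<'E'
from h import *
o=ctrl.get_obs(); print(o["tool_pos"],o["opening"],o["grip_force"],o["contact_force"]); go([.5555,.0545,.025],SY)
E
```

```text
[0.55902517 0.05403223 0.03226233] 0.04530476914587303 42.91155159473419 [-1.53134326 -0.8738245   7.60453451]
shift [-0.0088, 0.0012, -0.0182] turn [0.0002, 0.0014, -0.0011] rows 1.0
```

Request:
{"name": "jog_arm", "arguments": {"deltas": [[1,[0,0,0.08],[0,0,0]],[1,[0,0,0.16],[0,0,0]],[1,[0,0,0.22],[0,0,0]],[1,[0,0,0.22],[0,0,0.038]],[1,[0.01,0,0.22],[0,0,0.076]],[1,[0.02,0,0.22],[0,0,0.115]],[1,[0.03,0.005,0.22],[0,0,0.153]],[1,[0.04,0.009,0.22],[0,0,0.192]],[1,[0.049,0.009,0.22],[0,0,0.23]],[1,[0.049,0.009,0.22],[0,0,0.269]],[1,[0.049,0.009,0.22],[0,0,0.307]],[1,[0.049,0.009,0.22],[0,0,0.345]]]}}

```text
t: 27.78
tool_pos: [0.5766, 0.0579, 0.1177]
tool_rot: [2.571, 1.805, 0.001]
contact_force: [-0.3, -0.8, -0.5]
opening: 0.0451
grip_force: 42.0
```

Request:
{"name": "jog_arm", "arguments": {"deltas": [[1,[0,0,0],[0,0,0.038]],[1,[0,0,0],[0,0,0.076]],[1,[0,0,0],[0,0,0.115]],[1,[0,0,0],[0,0,0.153]],[1,[0,0,0],[0,0,0.192]],[1,[0,0,0],[0,0,0.23]],[1,[0,0,0],[0,0,0.269]],[1,[0,0,0],[0,0,0.307]],[1,[0,0,0],[0,0,0.345]],[1,[0,0,0],[0,0,0.383]],[1,[0,0,0],[0,0,0.421]],[1,[0,0,0],[0,0,0.46]]]}}

```text
t: 28.78
tool_pos: [0.5766, 0.0579, 0.1178]
tool_rot: [0.735, 3.054, 0.0]
contact_force: [-0.6, 0.2, -1.5]
opening: 0.0455
grip_force: 42.0
```

```bash
python3 - <<'E'
from h import *
o=ctrl.get_obs(); print(o["tool_pos"],o["q"],o["opening"],o["grip_force"]); T=off(S,SY,-.160,.002); go([*off(T,SY,.0067,.055),.12],SY+180)
E
```

```text
[0.5766293  0.05791332 0.11776167] [-2.82667470e-02  4.18315700e-02  1.82014837e+00 -4.68951184e-05
  1.27897439e+00 -1.12668349e+00] 0.04550061136183757 42.007800936698914
shift [0.0049, -0.001, 0.0056] turn [-0.0, 0.0002, 0.192] rows 5.0
```

Request:
{"name": "jog_arm", "arguments": {"deltas": [[1,[0.005,-0.001,0],[0,0,0.038]],[1,[0.005,-0.001,0],[0,0,0.076]],[1,[0.005,-0.001,0],[0,0,0.115]],[1,[0.005,-0.001,0],[0,0,0.153]],[1,[0.005,-0.001,0],[0,0,0.192]],[1,[0.005,-0.001,0],[0,0,0.192]],[1,[0.005,-0.001,-0.08],[0,0,0.192]],[1,[0.005,-0.001,-0.15],[0,0,0.192]],[1,[0.005,-0.001,-0.19],[0,0,0.192]],[1,[0.005,-0.001,-0.19],[0,0,0.192]],[1,[0.005,-0.001,-0.19],[0,0,0.192]]]}}

```text
t: 29.7
tool_pos: [0.5778, 0.0575, 0.0406]
tool_rot: [0.193, -3.134, -0.0]
contact_force: [0.6, 0.3, -0.9]
opening: 0.0456
grip_force: 41.9
```

```bash
python3 - <<'E'
from h import *
o=ctrl.get_obs(); print(o["tool_pos"],o["opening"],o["grip_force"],o["contact_force"]); T=off(S,SY,-.160,.002); go([*off(T,SY,.0067,.055),.0323],SY+180)
E
```

```text
[0.57781063 0.05751668 0.04060319] 0.04562053758496117 41.92640841007233 [ 0.63199569  0.3275677  -0.92307878]
shift [0.0019, -0.0, -0.0208] turn [-0.0, -0.0007, 0.0026] rows 1.0
```

Request:
{"name": "jog_arm", "arguments": {"deltas": [[1,[0.002,0,-0.01],[0,0,0.003]],[1,[0.002,0,-0.02],[0,0,0.003]],[1,[0.002,0,-0.02],[0,0,0.003]],[1,[0.002,0,-0.02],[0,0,0.003]]]}}

```text
t: 30.03
tool_pos: [0.5799, 0.0575, 0.0341]
tool_rot: [-0.21, 3.133, -0.0]
contact_force: [0.2, 1.0, -1.3]
opening: 0.0456
grip_force: 41.9
```

Request:
{"name": "jog_arm", "arguments": {"deltas": [[-0.5,[0,0,0],[0,0,0]],[-0.5,[0,0,0],[0,0,0]],[-0.5,[0,0,0],[0,0,0]],[-0.5,[0,0,0],[0,0,0]],[-0.5,[0,0,0.08],[0,0,0]],[-0.5,[0,0,0.18],[0,0,0]],[-0.5,[0,0,0.25],[0,0,0]],[-0.5,[0,-0.1,0.25],[0,0,0]],[-0.5,[-0.01,-0.2,0.25],[0,0,0]],[-0.5,[-0.025,-0.28,0.25],[0,0,0]],[-0.5,[-0.025,-0.28,0.25],[0,0,0]],[-0.5,[-0.025,-0.28,0.25],[0,0,0]]]}}

```text
t: 31.03
tool_pos: [0.5692, -0.0559, 0.1336]
tool_rot: [-0.206, 3.134, 0.0]
contact_force: [-0.1, 0.9, 0.6]
opening: 0.064
grip_force: 0.0
```

```bash
python3 - <<'E'
from h import *
o=ctrl.get_obs(); print(o["tool_pos"],o["opening"],o["q"]); T=off(S,SY,-.160,.002); go([*off(T,SY,-.018,-.055),.0280],SY+180)
E
```

```text
[ 0.5692426  -0.05594588  0.13355005] 0.06396599024602904 [-2.28159583e-01  7.41931790e-03  1.82702956e+00  2.15847032e-04
  1.30679860e+00 -1.93019210e+00]
shift [-0.002, 0.0029, -0.2639] turn [-0.0, 0.0001, -0.0001] rows 3.0
```

Request:
{"name": "jog_arm", "arguments": {"deltas": [[-0.46,[-0.002,0.003,-0.08],[0,0,0]],[-0.46,[-0.002,0.003,-0.16],[0,0,0]],[-0.46,[-0.002,0.003,-0.23],[0,0,0]],[-0.46,[-0.002,0.003,-0.264],[0,0,0]],[-0.46,[-0.002,0.003,-0.264],[0,0,0]],[-0.46,[-0.002,0.003,-0.264],[0,0,0]],[1,[-0.002,0.003,-0.264],[0,0,0]],[1,[-0.002,0.003,-0.264],[0,0,0]],[1,[-0.002,0.003,-0.264],[0,0,0]],[1,[-0.002,0.003,-0.264],[0,0,0]],[1,[-0.002,0.003,-0.264],[0,0,0]],[1,[-0.002,0.003,-0.264],[0,0,0]]]}}

```text
t: 32.03
tool_pos: [0.5707, -0.0536, 0.0304]
tool_rot: [-0.21, 3.13, -0.002]
contact_force: [-0.6, 0.3, 6.4]
opening: 0.0455
grip_force: 42.3
```

```bash
python3 - <<'E'
from h import *
o=ctrl.get_obs(); p=o["tool_pos"]; print(p,o["opening"],o["grip_force"],o["contact_force"]); T=off(S,SY,-.160,.002)
a=np.radians(SY); d=p[:2]-T; gx=d@[np.cos(a),np.sin(a)]; print("grasp tray",gx,d@[-np.sin(a),np.cos(a)])
b=gx+.005; x=-.003-b; print("place x",x,off(T,SY,x,-.055)); go([*off(T,SY,x,-.055),.12],SY)
E
```

```text
[ 0.57073464 -0.05364751  0.03038525] 0.04545967978540593 42.297218441963196 [-0.55219601  0.27084646  6.38492881]
grasp tray -0.015577840341459799 -0.054176381952419465
place x 0.007577840341459799 [ 0.59379972 -0.05144166]
shift [0.0577, 0.0055, 0.224] turn [-0.0024, 0.0003, 0.9989] rows 26.0
```

Request:
{"name": "jog_arm", "arguments": {"deltas": [[1,[0,0,0.08],[0,0,0]],[1,[0,0,0.16],[0,0,0]],[1,[0,0,0.224],[0,0,0]],[1,[0.01,0,0.224],[0,0,-0.038]],[1,[0.02,0,0.224],[0,0,-0.076]],[1,[0.03,0.002,0.224],[0,0,-0.115]],[1,[0.04,0.003,0.224],[0,0,-0.153]],[1,[0.05,0.005,0.224],[0,0,-0.192]],[1,[0.058,0.0055,0.224],[0,0,-0.23]],[1,[0.058,0.0055,0.224],[0,0,-0.269]],[1,[0.058,0.0055,0.224],[0,0,-0.307]],[1,[0.058,0.0055,0.224],[0,0,-0.345]]]}}

```text
t: 33.03
tool_pos: [0.5914, -0.051, 0.117]
tool_rot: [-1.444, -2.789, 0.0]
contact_force: [0.5, 0.0, -0.8]
opening: 0.0453
grip_force: 41.6
```

Request:
{"name": "jog_arm", "arguments": {"deltas": [[1,[0,0,0],[0,0,-0.038]],[1,[0,0,0],[0,0,-0.076]],[1,[0,0,0],[0,0,-0.115]],[1,[0,0,0],[0,0,-0.153]],[1,[0,0,0],[0,0,-0.192]],[1,[0,0,0],[0,0,-0.23]],[1,[0,0,0],[0,0,-0.269]],[1,[0,0,0],[0,0,-0.307]],[1,[0,0,0],[0,0,-0.345]],[1,[0,0,0],[0,0,-0.383]],[1,[0,0,0],[0,0,-0.421]],[1,[0,0,0],[0,0,-0.46]]]}}

```text
t: 34.03
tool_pos: [0.5913, -0.051, 0.117]
tool_rot: [-2.928, -1.137, 0.001]
contact_force: [-0.3, -0.4, -1.9]
opening: 0.0458
grip_force: 41.6
```

```bash
python3 - <<'E'
from h import *
o=ctrl.get_obs(); print(o["tool_pos"],o["q"],o["opening"],o["grip_force"]); go([.5938,-.0514,.12],SY)
E
```

```text
[ 0.59128386 -0.05100009  0.11700571] [-2.11458107e-01  7.57388967e-02  1.78607332e+00  1.41694236e-04
  1.28065034e+00  6.18540975e-01] 0.04576203968064079 41.61151885986328
shift [0.0063, -0.001, 0.0075] turn [-0.0002, -0.0002, -0.1941] rows 5.0
```

Request:
{"name": "jog_arm", "arguments": {"deltas": [[1,[0.006,-0.001,0],[0,0,-0.038]],[1,[0.006,-0.001,0],[0,0,-0.076]],[1,[0.006,-0.001,0],[0,0,-0.115]],[1,[0.006,-0.001,0],[0,0,-0.153]],[1,[0.006,-0.001,0],[0,0,-0.194]],[1,[0.006,-0.001,0],[0,0,-0.194]],[1,[0.006,-0.001,-0.08],[0,0,-0.194]],[1,[0.006,-0.001,-0.15],[0,0,-0.194]],[1,[0.006,-0.001,-0.195],[0,0,-0.194]],[1,[0.006,-0.001,-0.195],[0,0,-0.194]],[1,[0.006,-0.001,-0.195],[0,0,-0.194]]]}}

```text
t: 34.95
tool_pos: [0.593, -0.0513, 0.0381]
tool_rot: [-3.133, -0.218, 0.005]
contact_force: [0.6, 0.5, -1.3]
opening: 0.0453
grip_force: 41.7
```

```bash
python3 - <<'E'
from h import *
o=ctrl.get_obs(); print(o["tool_pos"],o["opening"],o["grip_force"],o["contact_force"]); go([.5938,-.0514,.0308],SY)
E
```

```text
[ 0.59295991 -0.051265    0.03807309] 0.045267311660560146 41.66486620903015 [ 0.62422177  0.5394852  -1.29404707]
shift [0.0021, -0.0003, -0.0182] turn [-0.0002, -0.001, -0.0026] rows 1.0
```

Request:
{"name": "jog_arm", "arguments": {"deltas": [[1,[0.002,0,-0.01],[0,0,-0.003]],[1,[0.002,0,-0.018],[0,0,-0.003]],[1,[0.002,0,-0.018],[0,0,-0.003]],[1,[0.002,0,-0.018],[0,0,-0.003]],[-0.5,[0.002,0,-0.018],[0,0,-0.003]],[-0.5,[0.002,0,-0.018],[0,0,-0.003]],[-0.5,[0.002,0,-0.018],[0,0,-0.003]],[-0.5,[0.002,0,-0.018],[0,0,-0.003]],[-0.5,[0.002,0,0.06],[0,0,0]],[-0.5,[0.002,0,0.16],[0,0,0]],[-0.5,[0.002,0,0.25],[0,0,0]],[-0.5,[-0.05,0.03,0.32],[0,0,0]]]}}

```text
t: 35.95
tool_pos: [0.5772, -0.0411, 0.1716]
tool_rot: [3.132, 0.213, 0.009]
contact_force: [0.4, -0.3, 1.7]
opening: 0.064
grip_force: 0.0
```

Request:
{"name": "jog_arm", "arguments": {"deltas": [[-0.5,[-0.09,0.03,0.06],[0,0,0]],[-0.5,[-0.18,0.05,0.06],[0,0,0]],[-0.5,[-0.275,0.066,0.06],[0,0,0]],[-0.5,[-0.275,0.066,0.06],[0,0,0]],[-0.5,[-0.275,0.066,0.06],[0,0,0]]]}}

```text
t: 36.37
tool_pos: [0.4626, -0.0126, 0.1911]
tool_rot: [3.134, 0.216, 0.002]
contact_force: [0.9, -0.4, 0.5]
opening: 0.064
grip_force: 0.0
```

```bash
python3 - <<'E'
from h import *
o=ctrl.get_obs(); print(o["tool_pos"],o["opening"]); T=off(S,SY,-.160,.002)
handle(T,SY,"w20"); ext(T,SY,"w20",(.030,.066))
go([*off(T,SY,-.119,0),.0175],SY)
im=shot("top","t20").mean(2); print("ball off/on px",im[180:183,206:209].mean(),im[158:160,204:206].mean())
E
```

```text
[ 0.46256735 -0.01261638  0.19112922] 0.06397892025012598
x -0.08 dark y (np.float64(-0.006), np.float64(0.006), 13)
x -0.1 dark y (np.float64(-0.006), np.float64(0.006), 13)
x -0.115 dark y (np.float64(-0.005), np.float64(0.006), 12)
x -0.13 dark y (np.float64(-0.006), np.float64(0.006), 13)
bar y -0.018 (np.float64(-0.154), np.float64(-0.141))
bar y 0 (np.float64(-0.154), np.float64(-0.121))
bar y 0.018 (np.float64(-0.154), np.float64(-0.14))
camera in tray -0.0391277484254506 0.0012468083309741438 0.3346385073455332
z 0.03 y -102 103 x near 43.0 far 70.0 near part y -78.0 100.0 slope 0.0
z 0.03 y 34 87 x near -1.0 far 35.0 near part y 35.0 87.0 slope -0.041
z 0.03 y -89 -30 x near -33.0 far 35.0 near part y -77.0 -31.0 slope -0.016
z 0.03 y 19 120 x near -70.0 far -52.0 near part y 20.0 120.0 slope -0.0
z 0.03 y 31 77 x near -31.5 far -7.0 near part y 33.0 77.0 slope -0.068
z 0.066 y -90 91 x near 34.0 far 60.0 near part y -69.0 86.0 slope -0.0
z 0.066 y 28 77 x near -6.0 far 27.0 near part y 29.0 77.0 slope 0.025
z 0.066 y -78 -26 x near -33.0 far 26.0 near part y -67.0 -26.5 slope -0.0
z 0.066 y 17 120 x near -70.0 far -50.0 near part y 18.0 120.0 slope 0.0
z 0.066 y 27 68 x near -32.0 far -10.0 near part y 29.0 68.0 slope -0.0
shift [-0.0104, -0.0001, -0.4363] turn [0.0001, 0.0004, -0.002] rows 5.0
ball off/on px 78.22222222222223 18.166666666666664
```

Both brackets are turned: left centre (≈−2, 55) mm, right centre (≈−3.5, −54) mm, upright, and the switch is still off. I'll grip the handle and slide the tray in.

Request:
{"name": "jog_arm", "arguments": {"deltas": [[-0.46,[-0.01,0,-0.1],[0,0,-0.002]],[-0.46,[-0.01,0,-0.2],[0,0,-0.002]],[-0.46,[-0.01,0,-0.3],[0,0,-0.002]],[-0.46,[-0.01,0,-0.4],[0,0,-0.002]],[-0.46,[-0.01,0,-0.43],[0,0,-0.002]],[-0.46,[-0.01,0,-0.43],[0,0,-0.002]],[1,[-0.01,0,-0.43],[0,0,-0.002]],[1,[-0.01,0,-0.43],[0,0,-0.002]],[1,[-0.01,0,-0.43],[0,0,-0.002]],[1,[-0.01,0,-0.43],[0,0,-0.002]],[1,[-0.01,0,-0.43],[0,0,-0.002]],[1,[-0.01,0,-0.43],[0,0,-0.002]]], "squeeze": 60}}

```text
t: 37.57
tool_pos: [0.462, -0.0135, 0.0213]
tool_rot: [3.134, 0.206, 0.006]
contact_force: [0.7, -0.6, 4.6]
opening: 0.012
grip_force: 61.2
```

```bash
python3 - <<'E'
from h import *
o=ctrl.get_obs(); p=o["tool_pos"]; print(p,o["opening"],o["grip_force"],o["contact_force"],inst(p))
x=inst(p)[0]+.160; go([*off(S,SY,x,.002),p[2]],SY); go([*off(S,SY,x-.06,.002),p[2]],SY)
E
```

```text
[ 0.46198152 -0.01351995  0.02126316] 0.011958408982338839 61.164042949676514 [ 0.65459421 -0.62353225  4.59314265] [-0.2782  0.0018]
shift [0.3964, 0.0527, 0.0] turn [0.0003, 0.0013, -0.0001] rows 4.0
shift [0.2477, 0.0331, 0.0] turn [0.0003, 0.0013, -0.0001] rows 3.0
```

Request:
{"name": "jog_arm", "arguments": {"deltas": [[1,[0.008,0.001,0.002],[0,0,0]],[1,[0.02,0.0027,0.002],[0,0,0]],[1,[0.04,0.0053,0.002],[0,0,0]],[1,[0.06,0.008,0.002],[0,0,0]],[1,[0.08,0.0106,0.002],[0,0,0]],[1,[0.1,0.0133,0.002],[0,0,0]],[1,[0.12,0.016,0.002],[0,0,0]],[1,[0.14,0.0186,0.002],[0,0,0]],[1,[0.16,0.0213,0.002],[0,0,0]],[1,[0.18,0.024,0.002],[0,0,0]],[1,[0.195,0.026,0.002],[0,0,0]],[1,[0.205,0.0273,0.002],[0,0,0]]]}}

```text
t: 38.57
tool_pos: [0.5381, -0.0036, 0.019]
tool_rot: [3.133, 0.205, -0.016]
contact_force: [-7.3, -5.0, 1.3]
opening: 0.0124
grip_force: 66.1
```

Request:
{"name": "jog_arm", "arguments": {"deltas": [[1,[0.01,0.0013,0],[0,0,0]],[1,[0.025,0.0033,0],[0,0,0]],[1,[0.045,0.006,0],[0,0,0]],[1,[0.065,0.0086,0],[0,0,0]],[1,[0.085,0.0113,0],[0,0,0]],[1,[0.105,0.014,0],[0,0,0]],[1,[0.125,0.0166,0],[0,0,0]],[1,[0.145,0.0193,0],[0,0,0]],[1,[0.16,0.0213,0],[0,0,0]],[1,[0.172,0.0229,0],[0,0,0]],[1,[0.18,0.024,0],[0,0,0]],[1,[0.18,0.024,0],[0,0,0]]]}}

```text
t: 39.57
tool_pos: [0.6107, 0.0055, 0.0188]
tool_rot: [3.132, 0.206, -0.016]
contact_force: [-8.0, -7.3, 3.3]
opening: 0.012
grip_force: 66.5
```

```bash
python3 - <<'E'
from h import *
o=ctrl.get_obs(); p=o["tool_pos"]; print(p,o["opening"],o["grip_force"],o["contact_force"],inst(p))
E
```

```text
[0.61065144 0.00546426 0.01878518] 0.01201630472520705 66.49054169654846 [-7.97141598 -7.31759993  3.32979028] [-0.1283  0.0012]
```

Request:
{"name": "jog_arm", "arguments": {"deltas": [[1,[0.008,0,0],[0,0,0]],[1,[0.016,0.001,0],[0,0,0]],[1,[0.023,0.002,0],[0,0,0]],[1,[0.03,0.003,0],[0,0,0]],[1,[0.03,0.003,0],[0,0,0]],[1,[0.03,0.003,0],[0,0,0]]]}}

```text
t: 40.07
tool_pos: [0.6236, 0.008, 0.0186]
tool_rot: [3.134, 0.205, -0.01]
contact_force: [-3.9, -2.2, 0.7]
opening: 0.0119
grip_force: 66.1
```

Request:
{"name": "jog_arm", "arguments": {"deltas": [[1,[0.006,0.0005,0],[0,0,0]],[1,[0.006,0.0005,0],[0,0,0]],[1,[0.006,0.0005,0],[0,0,0]]]}}

```text
t: 40.32
tool_pos: [0.6262, 0.0086, 0.0187]
tool_rot: [3.135, 0.206, -0.009]
contact_force: [-4.3, -1.6, -0.0]
opening: 0.0122
grip_force: 66.0
```

```bash
python3 - <<'E'
from h import *
o=ctrl.get_obs(); p=o["tool_pos"]; print(p,o["opening"],o["grip_force"],o["contact_force"],inst(p))
E
```

```text
[0.62623918 0.00862862 0.01873591] 0.012235074988436314 66.04816317558289 [-4.31264087 -1.55612007 -0.00631365] [-0.1124  0.0023]
```

Request:
{"name": "jog_arm", "arguments": {"deltas": [[1,[0.006,0.0006,0],[0,0,0]],[1,[0.012,0.0012,0],[0,0,0]],[1,[0.012,0.0012,0],[0,0,0]],[1,[0.012,0.0012,0],[0,0,0]]]}}

```text
t: 40.65
tool_pos: [0.6273, 0.0091, 0.0186]
tool_rot: [-3.134, -0.206, 0.025]
contact_force: [-19.7, -3.3, 10.6]
opening: 0.0123
grip_force: 67.5
```

```bash
python3 - <<'E'
from h import *
o=ctrl.get_obs(); p=o["tool_pos"]; print(p,o["contact_force"],inst(p))
im=shot("top","t22").astype(int)[...,::-1]; old=cv2.imread("pics/t7.png").astype(int)[...,::-1]
# tray back rim visible below the hood bar: lilac (r-g, b-g) rows per column
for nm,i in(("home1",old),("now",im)):
    for c in(229,233,236,294,297):
        print(nm,c,[ (int(i[v,c].mean())) for v in range(148,172)])
E
```

```text
[0.62725175 0.00910274 0.01856445] [-19.66802941  -3.270805    10.58801503] [-0.1114  0.0027]
home1 229 [143, 143, 143, 142, 142, 140, 138, 138, 136, 134, 133, 122, 87, 33, 33, 70, 81, 67, 66, 57, 39, 30, 28, 32]
home1 233 [143, 144, 144, 143, 144, 144, 144, 145, 144, 144, 141, 117, 65, 29, 60, 88, 92, 91, 105, 117, 116, 116, 115, 117]
home1 236 [140, 142, 142, 143, 144, 144, 145, 145, 143, 144, 141, 108, 39, 33, 83, 104, 92, 99, 116, 116, 115, 116, 115, 117]
home1 294 [158, 159, 158, 143, 97, 38, 48, 96, 131, 126, 111, 114, 115, 115, 114, 113, 113, 113, 114, 114, 117, 114, 115, 115]
home1 297 [154, 152, 151, 127, 66, 33, 68, 109, 124, 113, 109, 114, 116, 114, 113, 112, 112, 113, 113, 115, 115, 114, 114, 113]
now 229 [144, 143, 143, 144, 143, 142, 143, 142, 138, 137, 135, 125, 90, 32, 34, 74, 87, 75, 65, 57, 39, 28, 28, 32]
now 233 [145, 145, 144, 145, 144, 144, 144, 145, 144, 144, 142, 118, 67, 29, 61, 91, 109, 112, 111, 117, 118, 115, 116, 117]
now 236 [144, 145, 144, 144, 145, 144, 145, 145, 145, 144, 143, 109, 40, 34, 84, 105, 100, 106, 116, 117, 117, 115, 117, 118]
now 294 [158, 159, 158, 143, 97, 38, 48, 96, 132, 127, 110, 114, 116, 117, 116, 114, 113, 114, 114, 116, 117, 114, 114, 115]
now 297 [155, 156, 154, 125, 64, 32, 67, 109, 124, 113, 109, 114, 117, 116, 113, 113, 112, 113, 113, 116, 115, 115, 115, 113]
```

The stop is felt and the rim profile matches the first home picture. I'll release, lift and go to the switch.

Request:
{"name": "jog_arm", "arguments": {"deltas": [[1,[-0.01,-0.001,0],[0,0,0]],[0.2,[-0.01,-0.001,0],[0,0,0]],[0.2,[-0.01,-0.001,0],[0,0,0]],[0.2,[-0.01,-0.001,0],[0,0,0]],[0.2,[-0.01,-0.001,0],[0,0,0]],[0.2,[-0.03,-0.004,0.08],[0,0,0]],[0.2,[-0.06,-0.008,0.18],[0,0,0]],[0.2,[-0.09,-0.012,0.28],[0,0,0]],[0.2,[-0.11,-0.012,0.36],[0,0,0]],[0.2,[-0.11,-0.012,0.4],[0,0,0]],[1,[-0.11,-0.012,0.4],[0,0,0]],[1,[-0.11,-0.012,0.4],[0,0,0]]]}}

```text
t: 41.7
tool_pos: [0.5905, 0.0045, 0.1818]
tool_rot: [3.134, 0.206, 0.006]
contact_force: [-0.4, -0.3, -0.5]
opening: 0.0106
grip_force: 0.0
```

```bash
python3 - <<'E'
from h import *
o=ctrl.get_obs(); print(o["tool_pos"],o["opening"]); handle(S,SY,"w23")
im=shot("top","t23").astype(int)[...,::-1]
# brackets through the hood: darker rows along each bracket's centre column line, and last picture's tray interior
for y in(.055,-.055,0):
    print(y,[int(im[k[1],k[0]].mean()) for k in (proj("top",[*off(S,SY,x,y),.066]).round().astype(int) for x in np.arange(.05,-.06,-.005))])
p=off(S,SY,-.155,.175); go([*p,.19],SY); go([*p,.107],SY)
E
```

```text
[0.5905157  0.00447367 0.18182146] 0.010588764725341608
x -0.08 dark y (np.float64(-0.003), np.float64(0.009), 13)
x -0.1 dark y (np.float64(-0.003), np.float64(0.009), 13)
x -0.115 dark y (np.float64(-0.003), np.float64(0.009), 13)
x -0.13 dark y (np.float64(-0.003), np.float64(0.009), 13)
bar y -0.018 (np.float64(-0.155), np.float64(-0.143))
bar y 0 (np.float64(-0.156), np.float64(-0.121))
bar y 0.018 (np.float64(-0.156), np.float64(-0.142))
0.055 [150, 147, 130, 130, 130, 131, 131, 132, 132, 131, 131, 129, 120, 122, 44, 28, 28, 35, 32, 36, 25, 25]
-0.055 [150, 142, 132, 129, 129, 129, 132, 132, 131, 132, 131, 126, 121, 137, 139, 140, 140, 141, 133, 53, 26, 24]
0 [148, 144, 130, 130, 131, 136, 143, 142, 143, 144, 143, 143, 143, 144, 143, 143, 143, 139, 45, 27, 28, 33]
shift [-0.0681, 0.424, 0.0292] turn [-0.0001, -0.0008, -0.0001] rows 5.0
shift [-0.0681, 0.424, -0.1783] turn [-0.0001, -0.0008, -0.0001] rows 5.0
```

Request:
{"name": "jog_arm", "arguments": {"deltas": [[1,[-0.03,0.1,0.02],[0,0,0]],[1,[-0.07,0.2,0.03],[0,0,0]],[1,[-0.09,0.3,0.03],[0,0,0]],[1,[-0.09,0.4,0.03],[0,0,0]],[1,[-0.09,0.424,0.03],[0,0,0]],[1,[-0.07,0.424,-0.05],[0,0,0]],[1,[-0.068,0.424,-0.12],[0,0,0]],[1,[-0.068,0.424,-0.185],[0,0,0]],[1,[-0.068,0.424,-0.185],[0,0,0]],[1,[-0.068,0.424,-0.185],[0,0,0]]]}}

```text
t: 42.63
tool_pos: [0.56, 0.1734, 0.1025]
tool_rot: [3.134, 0.205, -0.011]
contact_force: [0.2, 0.1, -0.3]
opening: 0.0001
grip_force: 0.0
```

Request:
{"name": "jog_arm", "arguments": {"deltas": [[1,[0.03,0.004,0],[0,0,0]],[1,[0.07,0.009,0],[0,0,0]],[1,[0.11,0.0145,0],[0,0,0]],[1,[0.15,0.02,0],[0,0,0]],[1,[0.18,0.024,0],[0,0,0]],[1,[0.205,0.027,0],[0,0,0]],[1,[0.22,0.029,0],[0,0,0]],[1,[0.225,0.03,0],[0,0,0]],[1,[0.228,0.03,0],[0,0,0]],[1,[0.228,0.03,0],[0,0,0]]]}}

```text
t: 43.47
tool_pos: [0.6478, 0.1851, 0.1078]
tool_rot: [3.133, 0.206, -0.026]
contact_force: [-25.2, -5.6, 14.1]
opening: 0.0005
grip_force: 12.9
```

```bash
python3 - <<'E'
from h import *
o=ctrl.get_obs(); p=o["tool_pos"]; print(p,o["contact_force"],inst(p))
E
```

```text
[0.64783542 0.1850787  0.10780466] [-25.24581224  -5.59467447  14.11254879] [-0.068   0.1744]
```

The lever is at the same end stop as before (−0.068). I'll back off, rise, and check everything.

Request:
{"name": "jog_arm", "arguments": {"deltas": [[1,[-0.03,-0.004,0],[0,0,0]],[1,[-0.1,-0.013,0],[0,0,0]],[1,[-0.2,-0.026,0.02],[0,0,0]],[1,[-0.3,-0.04,0.1],[0,0,0]],[1,[-0.4,-0.05,0.2],[0,0,0]],[1,[-0.45,-0.05,0.3],[0,0,0]],[1,[-0.45,-0.05,0.35],[0,0,0]],[1,[-0.45,-0.05,0.35],[0,0,0]],[1,[-0.45,-0.05,0.35],[0,0,0]]]}}

```text
t: 44.22
tool_pos: [0.4753, 0.1664, 0.2526]
tool_rot: [-3.133, -0.206, -0.018]
contact_force: [0.8, 1.0, -0.1]
opening: -0.0002
grip_force: 0.0
```

```bash
python3 - <<'E'
from h import *
print(ctrl.get_obs()["tool_pos"])
im=shot("top","t25").astype(int)[...,::-1]; sc=shot("scene","s25").astype(int)
for n,x in(("off",-.1086),("on",-.0414)):
    for c,i in(("top",im),("scene",sc)):
        k=proj(c,[*off(S,SY,x,.175),.118]).round().astype(int); print(n,c,i[k[1]-1:k[1]+2,k[0]-1:k[0]+2].mean((0,1)).round(0))
for y in(.055,-.055,0):
    print(y,[int(im[k[1],k[0]].mean()) for k in (proj("top",[*off(S,SY,x,y),.066]).round().astype(int) for x in np.arange(.05,-.06,-.005))])
old=cv2.imread("pics/t7.png").astype(int)[...,::-1]
for c in(233,236,250,280,294,297): print(c,[int(im[v,c].mean()) for v in range(152,168)],"| home1",[int(old[v,c].mean()) for v in range(152,168)])
for x in(-.1,-.13): print("handle",x,[(y,int(im[k[1],k[0]].mean())) for y in (-12,-8,-4,0,4,8,12) for k in [proj("top",[*off(S,SY,x,y/1000),.035]).round().astype(int)]])
E
```

```text
[0.47526876 0.16643067 0.25257166]
off top [18. 18. 19.]
off scene [140. 141. 136.]
on top [52. 54. 57.]
on scene [63. 59. 55.]
0.055 [148, 146, 129, 130, 128, 130, 131, 130, 130, 130, 130, 127, 119, 125, 130, 130, 130, 130, 125, 79, 51, 83]
-0.055 [150, 141, 131, 129, 128, 128, 131, 131, 131, 131, 131, 125, 120, 136, 139, 139, 139, 139, 131, 51, 33, 119]
0 [148, 142, 130, 129, 132, 142, 157, 156, 156, 157, 158, 158, 157, 158, 156, 157, 156, 155, 142, 69, 30, 73]
233 [142, 142, 141, 142, 142, 143, 140, 116, 64, 30, 58, 87, 92, 80, 72, 76] | home1 [144, 144, 144, 145, 144, 144, 141, 117, 65, 29, 60, 88, 92, 91, 105, 117]
236 [141, 142, 142, 142, 141, 142, 139, 107, 39, 33, 81, 102, 87, 75, 77, 76] | home1 [144, 144, 145, 145, 143, 144, 141, 108, 39, 33, 83, 104, 92, 99, 116, 116]
250 [132, 131, 131, 128, 123, 101, 57, 33, 70, 94, 89, 76, 71, 73, 74, 74] | home1 [23, 28, 27, 29, 28, 24, 26, 27, 28, 31, 35, 35, 38, 40, 41, 42]
280 [133, 110, 68, 31, 56, 96, 125, 120, 108, 111, 114, 114, 114, 113, 113, 116] | home1 [120, 92, 41, 25, 27, 31, 37, 40, 38, 42, 46, 46, 47, 48, 53, 57]
294 [97, 36, 45, 88, 124, 127, 112, 112, 114, 113, 112, 111, 111, 112, 114, 113] | home1 [97, 38, 48, 96, 131, 126, 111, 114, 115, 115, 114, 113, 113, 113, 114, 114]
297 [64, 30, 66, 108, 125, 113, 105, 111, 114, 114, 113, 110, 109, 112, 113, 113] | home1 [66, 33, 68, 109, 124, 113, 109, 114, 116, 114, 113, 112, 112, 113, 113, 115]
handle -0.1 [(-12, 113), (-8, 94), (-4, 57), (0, 25), (4, 22), (8, 47), (12, 91)]
handle -0.13 [(-12, 74), (-8, 72), (-4, 50), (0, 21), (4, 18), (8, 41), (12, 64)]
```

The switch is on, the tray is home and both brackets stand in the row, so I'm handing in.

```bash
python3 -c "
from station import ctrl
print(ctrl.finish_job())"
```

```text
the job is handed in; nothing more can be done
None
```

I handed the job in after about 44 s of robot time: both grey brackets (I saw only two) were cured toes-first, then turned and slid home again, with the second pass left running; the judge's result was not shown.

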